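Hang the harvest scissors beside the first pair

TASK

The tray is cut: draw the orange-handled scissors out of the tool block and hang them by one finger loop on the red peg hook under the bench shelf, next to the green-handled pair that already hangs there. Leave the green pair hanging on the peg, let the orange pair hang free and settle, and do not knock about the other tools and packing on the bench.

Things in the scene. Friction and masses are not known exactly. Their poses are not given: they have to be found in the camera images.
- orange_scissors: Scissors to hang: shut, rigid, orange handles, about 110 g. Origin on the pivot, mid-thickness; z to the finger loops (up in the block), x across the loops, y through the thickness. Handle 10 mm thick along y, flat, good to pinch: shanks 30 mm wide (x) from z = 2 to 36 mm, then a web 10 mm wide to z = 62 mm. Loops reach z = 83 mm, x = +-36.5 mm. Blades 15 mm wide, 5 mm thick.
- orange_scissors_loop1 (a point): Centre of the opening of the orange scissors' finger loop on their +x side: x = 16.5, z = 58 mm in their frame. Oval opening 24 mm (x) by 34 mm (z), of round bar 8 mm thick.
- orange_scissors_loop2 (a point): Centre of the opening of the other, equal loop, at x = -16.5, z = 58 mm. Either loop may go on the peg.
- orange_scissors_point (a point): Point of the orange scissors' blades, 95 mm below the pivot (z = -95 mm). In the block they sit on their handle shoulders, blades free in the slot, and must be lifted about 95 mm to come clear of it.
- green_scissors: The same scissors with green handles, same frame and sizes, hanging by their +x loop on the peg, 16 to 32 mm from the strap, leaning about 12 degrees in their own plane, free to swing. Their blade points are about 66 mm above the bench.
- green_scissors_loop1 (a point): Centre of the opening of the loop by which the green scissors hang. A pair let go on the peg swings in its own plane for 2 to 5 s before it settles.
- hook: Red-coated steel hook fixed under the shelf: a flat strap 25 mm wide (x), 4 mm thick, hangs from a shelf rail and carries one level round peg 7 mm in diameter, axis 235 mm above the bench. Origin on the peg's axis where it leaves the strap, z up. The peg runs straight for 105 mm along the hook's -y, then its end turns up. A like hook with a blue scoop is 0.26 to 0.39 m to its -y side.
- peg_tip (a point): Centre of the round, upturned end of the peg: 115 mm along -y and 12 mm above the peg's axis (bend from y = -105 mm), same 7 mm thickness.
- riser: Galvanised bench shelf with wire-grid top, 260 mm deep (x), 860 mm wide (y), 365 mm high, on four corner posts, open in front and behind. Origin on the bench under its centre; front edge at x = -130 mm. Underside 340 mm above the bench, 105 mm above the peg's axis. The peg runs parallel to the front edge, 35 mm behind it, so the shelf overhangs the peg.
- block: White plastic tool block, 62 mm (x) by 205 mm (y), 110 mm high, fixed; origin at the bench under its centre. Three slots 22 mm (x) by 8.5 mm (y) in a row along y, 70 mm apart, the middle one at the origin.
- knife: Knife with black handle, standing in another slot of the block; origin about at the block's top, handle 24 x 14 mm reaches 96 mm above it. Leave alone.
- palette_knife: Palette knife with round wooden handle (25 mm) standing in another slot; origin about at the block's top, handle reaches 95 mm above it. Leave alone.
- scoop: Blue scoop hanging on the other hook; origin at the centre of its ring, its foot 170 mm below. Leave alone.
- clamshell: Closed clear box with greens, 136 x 136 x 55 mm; origin under its centre. Leave alone.
- box_stack: Stack of nested clear boxes under the shelf, 136 x 136 x 75 mm; origin under its centre. Leave alone.
- spray: Spray bottle, 74 mm across, 205 mm high; origin under its centre. Leave alone.
- label_roll: Roll of labels, 84 mm across, 50 mm high; origin under its centre. Leave alone.
- bench_brush: Blue hand brush lying on its bristles, 270 mm long along x, 36 mm wide, 44 mm high; origin on the bench below its middle. Leave alone.
Not all that is in view belongs to the job. There is more than one size of the green_scissors; the one meant has the size given above.

How it is judged (in metres and radians):
On the way, in this order (a step that is already met when the one before it is completed fails the run):
1. the orange scissors are drawn clear of the block (height (world z) of orange_scissors_point above 0.115 m), for 0.1 s.
2. one loop of the orange scissors is over the peg (((x of orange_scissors_loop1 in the frame of hook between -0.018 and 0.018 m and z of orange_scissors_loop1 in the frame of hook between -0.028 and -0.003 m and y of orange_scissors_loop1 in the frame of hook between -0.112 and -0.003 m) or (x of orange_scissors_loop2 in the frame of hook between -0.018 and 0.018 m and z of orange_scissors_loop2 in the frame of hook between -0.028 and -0.003 m and y of orange_scissors_loop2 in the frame of hook between -0.112 and -0.003 m))), for 0.2 s.
At the end, for the whole second after the job is handed in: Peg through one loop of the orange scissors: loop centre 3-28 mm below the peg axis, within 18 mm sideways, on the peg's straight part (3-112 mm from the strap). Green pair hangs likewise by its loop. Both within 0.6 rad of upright, settled (<80 mm/s, <1 rad/s), released (((x of orange_scissors_loop1 in the frame of hook between -0.018 and 0.018 m and z of orange_scissors_loop1 in the frame of hook between -0.028 and -0.003 m and y of orange_scissors_loop1 in the frame of hook between -0.112 and -0.003 m) or (x of orange_scissors_loop2 in the frame of hook between -0.018 and 0.018 m and z of orange_scissors_loop2 in the frame of hook between -0.028 and -0.003 m and y of orange_scissors_loop2 in the frame of hook between -0.112 and -0.003 m)) and x of green_scissors_loop1 in the frame of hook between -0.018 and 0.018 m and z of green_scissors_loop1 in the frame of hook between -0.028 and -0.003 m and y of green_scissors_loop1 in the frame of hook between -0.112 and -0.003 m and linear speed of each of orange_scissors, green_scissors below 0.08 m/s and angular speed of each of orange_scissors, green_scissors below 1 rad/s and angle between each of orange_scissors, green_scissors's own z axis and vertical below 0.6 rad); the robot touches nothing.
It fails at once if the green scissors come off the peg (z of green_scissors_loop1 in the frame of hook below -0.04 m or y of green_scissors_loop1 in the frame of hook below -0.125 m or x of green_scissors_loop1 in the frame of hook below -0.035 m or x of green_scissors_loop1 in the frame of hook above 0.035 m).
It fails at once if a bystander is knocked about (moved more than 30 mm) (distance of any of knife, palette_knife, scoop, clamshell, box_stack, spray, label_roll, bench_brush from where it was at the start of the episode above 0.03 m).
It also fails if it takes over 58 s, if anything falls off the work surface, if the arm or the gripper's body presses on something with over 40 N, if the wrist force passes 120 N, or if a joint passes its speed limit or range.

ROBOT

A 7-joint arm with a two-finger parallel gripper is mounted at the origin on the work surface. World frame = base frame: x ahead of the robot, y to its left, z up, the work surface at z = 0. Lengths are in m, angles in degrees, forces in N, time in s.
With the tool pointing down it reaches from about 0.375 to 0.925 m from the base axis. Payload 3.1 kg.
Tool frame: the origin (TCP) lies on the front face of the gripper's body, between the roots of the fingers; the fingertips stand 73 mm ahead of it and the grasp point (between the pads) lies 54 mm ahead of it; z points along the fingers, y is the direction in which the jaws open and shut (so a half turn about z gives the same grasp; the last joint's range is limited). The gripper opens to 85 mm and grips with 20 to 120 N. Pads are 22 mm wide; open, the fingers measure 114 mm over their backs; the gripper's body (76 mm by 85 mm) begins 54 mm behind the grasp point. The pads swing forward as they close: fully open they stand 13 mm farther back than shut.
Start: joints at [64.183, 21.939, 2.515, 91.553, -1.026, 66.532, -2.859], TCP at [0.225, -0.61, 0.304] pointing down, gripper open.
Joint ranges: [-149.38, 149.38], [-23.57, 123.04], [-84.95, 90], [0, 143.3], [-89.99, 269.99], [3.08, 112.72], [-163.45, 163.45]. Speed limits (degrees/s): [159.86, 159.86, 180, 180, 180, 180, 180].

INTERFACE

Orientations are given as a 3x3 rotation matrix whose columns are the frame's x, y, z axes.
In Python, from station import bot gives the robot as it stands. The module is installed in compiled form; this text tells all that it offers.
- The arm moves only by the tool carry_out, never from a script. Its argument "steps" is a list of rows, each an object with "delta_pos": the shift along the tool's x, y, z in cm, a list of three; "turn": the turn about the tool's z in degrees. A call has 1 to 12 rows; each row is the pose to reach, as a shift and turn from the pose commanded when the call began, along the tool's axes at that moment; what a row does not reach only later rows make up. A row lasts 1/12 s, in which the tool goes at most 41.7 mm and 7.16 degrees, less where a joint would pass 70% of its speed; a pose out of reach is approached as far as the arm can. A call with a gripper value outside its range is refused whole. "hand" is the opening, from 0 (shut) to 1 (fully open), set as the call begins (left out, the last holds). The fingers move at their own pace and stop on an object; "grip_force" is the grip in N (left out, the last holds). Time passes only in rows, so rows that repeat a pose let the fingers close. It gives the time, the measured TCP pose, the force and the opening at its end, in the units of the state.
- bot.observe(): the state, without advancing time (a new reading comes with each control period).
- bot.snapshot(name): name is "side" or "top" or "wrist"; returns a dict with "color" (384x512x3 uint8, red, green, blue), "intrinsics" (3x3 intrinsics, pixels), "k1" (the pictures are not rectified: a ray, as slopes to the right and down, at radius r is drawn at 1 + k1 r^2 times it, then the intrinsics apply), "R" (3x3) and "t" (3): a world point X has camera coordinates R X + t; the wrist camera has in their place "tool_from_camera" (4x4, takes a point from camera to tool coordinates, whose origin is the TCP and whose axes are the flange's). Camera axes: x right, y down, z forward; pixel columns grow to the right and rows downward; lengths in m; the calibration is good to about 2 mm. A picture is of the moment at which its call begins: read the wrist's pose just before it. There is no depth.
- bot.close_job(): hands the job in, once; it reports no verdict.
The state is a dict: "clock": time; "q": joint angles; "joint_vel": joint speeds; "joint_efforts": joint torques, N m; "tool_pos": TCP position; "orientation": TCP orientation; "contact_force": force on the tool from outside, world axes, zero at the start; "wrist_torque": the same for the moment, N m; "gripper_width": opening from 0.0 (shut) to 1.0 (fully open).
Only numpy, scipy, OpenCV 4.12 (cv2) and the standard library are available. Lean on these libraries where they do the work, as an engineer would, in place of code of your own. Each camera call takes 0.05 s, during which the arm holds its last target.

## Working session

There is one attempt and no reset: what is moved stays moved. The work goes in short steps, Python scripts to look and compute and a tool call to move; the robot and the scene stay as the last step left them, time stands still between calls to the robot, and variables do not carry over. Pictures are saved under pics/ and viewed, and the job is handed in when it is done.

Besides the shell and the picture viewer there is one more tool, called after "Request:" by a JSON object that holds its "name" and its "arguments". carry_out: Moves the arm, as the interface text tells. Its arguments: {"type":"object","properties":{"steps":{"type":"array"},"hand":{"type":"number"},"grip_force":{"type":"number"}},"required":["steps"]}

```bash
mkdir -p pics
cat > h.py <<'E'
import numpy as np, cv2
from station import bot
def snap(n,f=None):
    s=bot.observe(); d=bot.snapshot(n); d['state']=s
    if f: cv2.imwrite('pics/'+f+'.png',cv2.cvtColor(d['color'],cv2.COLOR_RGB2BGR))
    return d
E
python3 - <<'E'
from h import *
import pickle
for n in ['side','top','wrist']:
    d=snap(n,n+'0'); pickle.dump(d,open(n+'0.pkl','wb'))
    print(n,{k:(np.round(v,4).tolist() if k!='color' else 0) for k,v in d.items() if k!='state'})
print({k:np.round(v,3).tolist() for k,v in bot.observe().items()})
E
```

```text
side {'color': 0, 'intrinsics': [[394.2137, 0.0, 254.0072], [0.0, 394.2137, 188.8534], [0.0, 0.0, 1.0]], 'k1': 0.0174, 'R': [[-0.5778, 0.8162, 0.0033], [0.7789, 0.5526, -0.2966], [-0.2439, -0.1688, -0.955]], 't': [0.2869, -0.306, 1.4599]}
top {'color': 0, 'intrinsics': [[359.58, 0.0, 250.8429], [0.0, 359.58, 190.6199], [0.0, 0.0, 1.0]], 'k1': -0.0388, 'R': [[0.0074, -1.0, -0.0047], [-0.9978, -0.007, -0.0655], [0.0655, 0.0052, -0.9978]], 't': [-0.0313, 0.4669, 1.021]}
wrist {'color': 0, 'intrinsics': [[331.681, 0.0, 256.9732], [0.0, 331.681, 189.4249], [0.0, 0.0, 1.0]], 'k1': -0.0353, 'tool_from_camera': [[0.0009, -0.9503, -0.3113, 0.0804], [1.0, 0.0013, -0.001, 0.0001], [0.0014, -0.3113, 0.9503, -0.0711], [0.0, 0.0, 0.0, 1.0]]}
{'clock': 0.15, 'q': [64.184, 21.982, 2.511, 91.628, -1.026, 66.532, -2.86], 'joint_vel': [-0.015, -0.139, 0.085, -0.337, -0.023, -0.004, -0.06], 'joint_efforts': [0.002, -43.405, 1.027, -24.998, 0.011, 0.007, -0.0], 'tool_pos': [0.224, -0.609, 0.303], 'orientation': [[0.938, 0.346, -0.001], [0.346, -0.938, 0.002], [-0.0, -0.002, -1.0]], 'contact_force': [-0.151, -0.337, -0.143], 'wrist_torque': [0.016, 0.04, -0.039], 'gripper_width': 1.001}
```

View pics/side0.png

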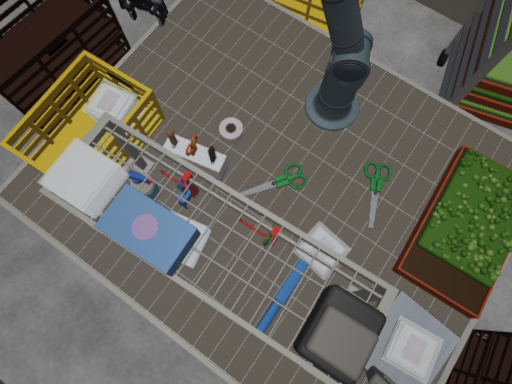

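View pics/top0.png

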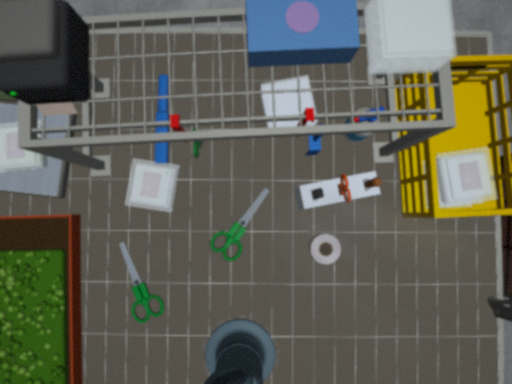

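View pics/wrist0.png

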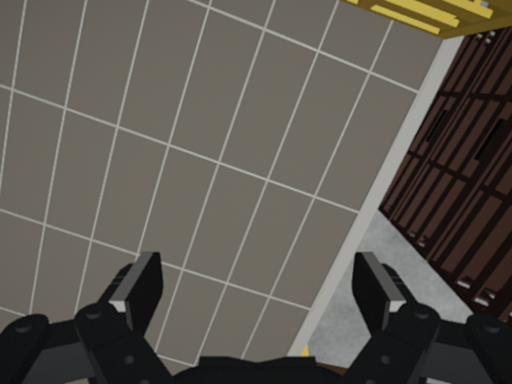

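Run:
```python
import cv2,numpy as np
s=cv2.imread('pics/side0.png');t=cv2.imread('pics/top0.png')
a=cv2.resize(s[110:290,120:320],None,fx=4,fy=3.3,interpolation=cv2.INTER_CUBIC);cv2.imwrite('pics/s0c.png',cv2.resize(s[115:265,110:310],(800,600),interpolation=cv2.INTER_CUBIC))
cv2.imwrite('pics/t0c.png',cv2.resize(t[70:220,150:350],(800,600),interpolation=cv2.INTER_CUBIC))
cv2.imwrite('pics/t0d.png',cv2.resize(t[90:240,270:470],(800,600),interpolation=cv2.INTER_CUBIC))
```

```text
(no output)
```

View pics/s0c.png

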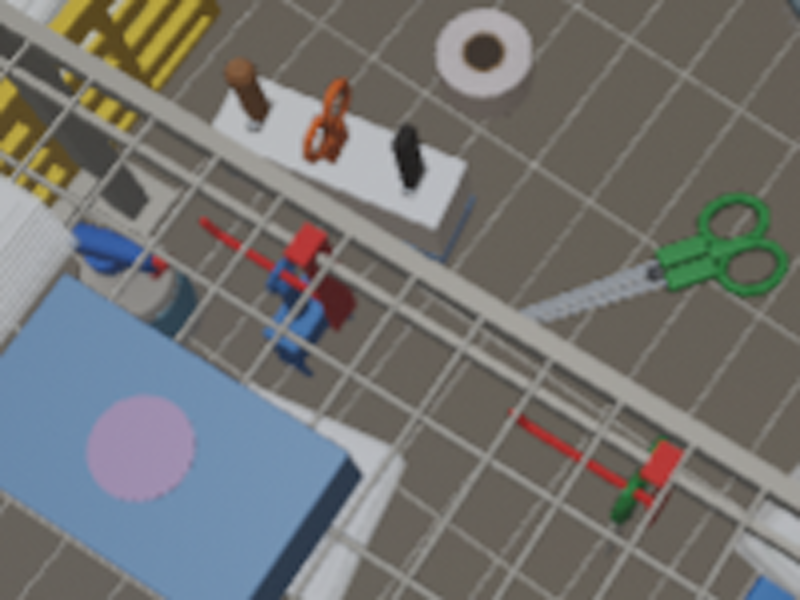

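View pics/t0c.png

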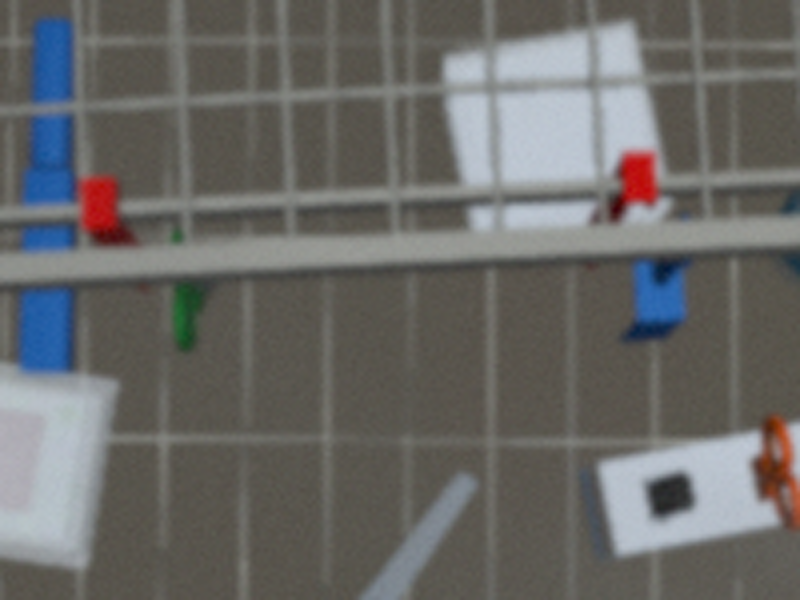

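View pics/t0d.png

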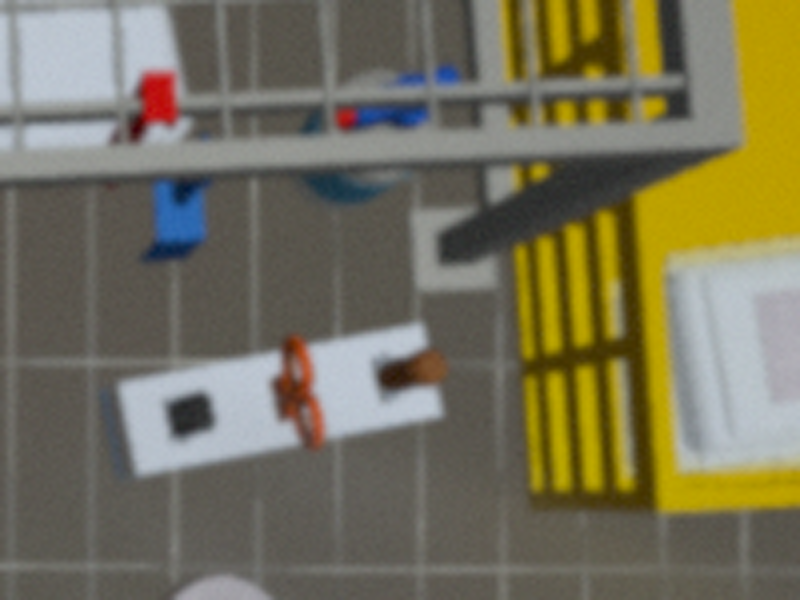

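```bash
cat >> h.py <<'E'
def ray(d,p):
    u=cv2.undistortPoints(np.array([[p]],float),d['intrinsics'],np.array([d['k1'],0,0,0,0.]))[0,0]
    if 'R' in d: R,t=np.array(d['R']),np.array(d['t'])
    else:
        s=d['state'];T=np.eye(4);T[:3,:3]=s['orientation'];T[:3,3]=s['tool_pos'];M=np.linalg.inv(T@np.array(d['tool_from_camera']));R,t=M[:3,:3],M[:3,3]
    o=-R.T@t; v=R.T@np.array([u[0],u[1],1.]); return o,v/np.linalg.norm(v)
def onz(d,p,z):
    o,v=ray(d,p); return o+v*(z-o[2])/v[2]
def tri(d1,p1,d2,p2):
    (a,u),(b,v)=ray(d1,p1),ray(d2,p2)
    s=np.linalg.lstsq(np.array([u,-v]).T,b-a,rcond=None)[0]
    P,Q=a+u*s[0],b+v*s[1]; return (P+Q)/2,np.linalg.norm(P-Q)
def proj(d,X):
    if 'R' in d: R,t=np.array(d['R']),np.array(d['t'])
    else:
        s=d['state'];T=np.eye(4);T[:3,:3]=s['orientation'];T[:3,3]=s['tool_pos'];M=np.linalg.inv(T@np.array(d['tool_from_camera']));R,t=M[:3,:3],M[:3,3]
    c=R@np.array(X)+t;x,y=c[0]/c[2],c[1]/c[2];f=1+d['k1']*(x*x+y*y)
    K=d['intrinsics'];return np.array([K[0][0]*x*f+K[0][2],K[1][1]*y*f+K[1][2]])
E
python3 - <<'E'
from h import *
import pickle
np.set_printoptions(precision=4,suppress=True)
S,T=[pickle.load(open(n+'0.pkl','rb')) for n in('side','top')]
s=lambda x,y:(110+x/4-.4,115+y/4-.4)
t=lambda x,y:(270+x/4-.4,90+y/4-.4)
tc=lambda x,y:(150+x/4-.4,70+y/4-.4)
print('block top corners', [onz(T,t(*p),.11) for p in((120,382),(140,475),(443,415),(423,325))])
print('side corners', [onz(S,s(*p),.11) for p in((440,228),(468,163),(215,122),(252,75))])
print('tip',onz(S,s(514,411),.247),'strap end',onz(S,s(652,500),.235),'mid',onz(S,s(580,458),.235))
print('hook2 tip',onz(S,s(204,222),.247))
print('front edge inner/outer top view',[onz(T,tc(*p),.365) for p in((0,283),(800,243),(0,255),(800,215))],[onz(T,t(*p),.365) for p in((740,145),)])
print('front side',[onz(S,s(*p),.365) for p in((0,12),(250,150),(500,295),(800,470))])
print('red tab',tri(S,s(663,462),T,tc(100,205)))
print('orange loops',tri(S,s(336,95),T,t(297,350)),tri(S,s(318,142),T,t(315,432)))
print('green',onz(T,tc(185,345),.16),tri(S,s(628,500),T,tc(187,340)))
print('label',onz(T,(325,249),.05),'clamshell',onz(T,(152,185),.055),'spray', onz(T,(366,122),.2))
E
```

```text
block top corners [array([ 0.4763, -0.1561,  0.11  ]), array([ 0.4155, -0.1691,  0.11  ]), array([ 0.4561, -0.3685,  0.11  ]), array([ 0.5154, -0.3562,  0.11  ])]
side corners [array([ 0.4722, -0.1529,  0.11  ]), array([ 0.4141, -0.168 ,  0.11  ]), array([ 0.505 , -0.3581,  0.11  ]), array([ 0.4546, -0.3599,  0.11  ])]
tip [0.5826 0.0065 0.247 ] strap end [0.5765 0.1178 0.235 ] mid [0.5811 0.061  0.235 ]
hook2 tip [ 0.5986 -0.2538  0.247 ]
front edge inner/outer top view [array([0.5402, 0.1668, 0.365 ]), array([ 0.5622, -0.2199,  0.365 ]), array([0.5539, 0.1672, 0.365 ]), array([ 0.576 , -0.2201,  0.365 ])] [array([ 0.5736, -0.4266,  0.365 ])]
front side [array([ 0.5803, -0.4069,  0.365 ]), array([ 0.5617, -0.2123,  0.365 ]), array([ 0.5477, -0.0245,  0.365 ]), array([0.5323, 0.1879, 0.365 ])]
red tab (array([0.5772, 0.1181, 0.3704]), np.float64(0.00038765321448868014))
orange loops (array([ 0.4785, -0.2249,  0.2869]), np.float64(0.0055163470516641855)) (array([ 0.4492, -0.3083,  0.0269]), np.float64(0.004712461798933896))
green [0.5437 0.1094 0.16  ] (array([0.5603, 0.1054, 0.1184]), np.float64(0.02291262792152624))
label [ 0.3048 -0.234   0.05  ] clamshell [0.4782 0.2473 0.055 ] spray [ 0.6224 -0.3048  0.2   ]
```

```bash
cat >> h.py <<'E'
np.set_printoptions(precision=4,suppress=True)
def go(x,y,z,ang=None):
    s=bot.observe();R=np.array(s['orientation']);p=np.array(s['tool_pos'])
    d=R.T@(np.array([x,y,z])-p)*100
    a=np.degrees(np.arctan2(R[1,0],R[0,0]))
    tu=None if ang is None else -((ang-a+180)%360-180)
    print('clk',round(s['clock'],2),'pos',p,'ang',round(a,2),'w',round(s['gripper_width'],3),'F',np.round(s['contact_force'],1),'q',np.round(s['q'],0)); print('  delta',np.round(d,2),'turn',tu)
E
python3 - <<'E'
from h import *
import pickle
S,T=[pickle.load(open(n+'0.pkl','rb')) for n in('side','top')]
s=lambda x,y:(110+x/4-.4,115+y/4-.4)
t=lambda x,y:(270+x/4-.4,90+y/4-.4)
print('orange loops top',tri(S,s(318,142),T,t(297,345)),tri(S,s(340,88),T,t(315,435)))
print('scoop',onz(T,t(180,240),.07))
go(.44,-.27,.31,191.5)
E
```

```text
orange loops top (array([ 0.4914, -0.2486,  0.1944]), np.float64(0.0051166215118962416)) (array([ 0.4397, -0.2675,  0.1739]), np.float64(0.0012770854796355913))
scoop [ 0.5779 -0.2029  0.07  ]
clk 0.15 pos [ 0.2244 -0.6094  0.3028] ang 20.22 w 1.001 F [-0.2 -0.3 -0.1] q [64. 22.  3. 92. -1. 67. -3.]
  delta [ 31.96 -24.4   -0.68] turn -171.28293570676726
```

Request:
{"name": "carry_out", "arguments": {"steps": [{"delta_pos": [3,-2.3,-0.5],"turn": -7},{"delta_pos": [6,-4.6,-0.7],"turn": -14},{"delta_pos": [9,-6.9,-0.7],"turn": -21},{"delta_pos": [12,-9.2,-0.7],"turn": -28},{"delta_pos": [15,-11.5,-0.7],"turn": -35},{"delta_pos": [18,-13.8,-0.7],"turn": -42},{"delta_pos": [21,-16.1,-0.7],"turn": -49},{"delta_pos": [24,-18.4,-0.7],"turn": -56},{"delta_pos": [27,-20.7,-0.7],"turn": -63},{"delta_pos": [30,-23,-0.7],"turn": -70},{"delta_pos": [32,-24.4,-0.7],"turn": -77},{"delta_pos": [32,-24.4,-0.7],"turn": -84}], "hand": 0.45}}

```text
clock: 1.15
tool_pos: [0.4446, -0.263, 0.311]
orientation: [[-0.263, 0.965, 0.002], [0.965, 0.263, 0.003], [0.002, 0.003, -1.0]]
contact_force: [-0.1, 0.1, -0.0]
gripper_width: 0.452
```

Request:
{"name": "carry_out", "arguments": {"steps": [{"delta_pos": [0,0,0],"turn": -7},{"delta_pos": [0,0,0],"turn": -14},{"delta_pos": [0,0,0],"turn": -21},{"delta_pos": [0,0,0],"turn": -28},{"delta_pos": [0,0,0],"turn": -35},{"delta_pos": [0,0,0],"turn": -42},{"delta_pos": [0,0,0],"turn": -49},{"delta_pos": [0,0,0],"turn": -56},{"delta_pos": [0,0,0],"turn": -63},{"delta_pos": [0,0,0],"turn": -70},{"delta_pos": [0,0,0],"turn": -77},{"delta_pos": [0,0,0],"turn": -84}]}}

```text
clock: 2.15
tool_pos: [0.4403, -0.2703, 0.3105]
orientation: [[-0.989, -0.149, -0.001], [-0.149, 0.989, 0.0], [0.001, 0.0, -1.0]]
contact_force: [0.1, 0.2, 0.4]
gripper_width: 0.448
```

Run:
```python
from h import *
import pickle
d=snap('wrist','w1');pickle.dump(d,open('w1.pkl','wb'))
go(.464,-.261,.3,191.5)
```

```text
clk 2.2 pos [ 0.4403 -0.2703  0.3105] ang -171.23 w 0.449 F [ 0.5 -0.1  0.2] q [ 53.   9. -28. 108.   5.  64. 122.]
  delta [-2.49  0.56  1.05] turn -2.728507497884607
```

View pics/w1.png

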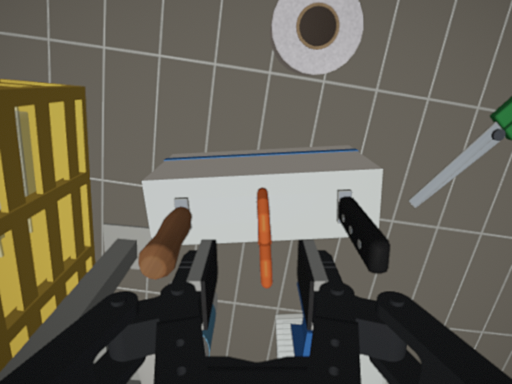

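Run:
```python
from h import *
import pickle
d=pickle.load(open('w1.pkl','rb'))
im=cv2.cvtColor(d['color'],cv2.COLOR_RGB2HSV)
m=cv2.inRange(im,(4,150,120),(12,255,255));m[:180]=0;m[300:]=0;m[:,:245]=0;m[:,290:]=0
ys,xs=np.nonzero(m)
for y in range(ys.min(),ys.max()+1,8):
    x=xs[ys==y]; 
    if len(x): print(y,x.min(),x.max(),[np.round(onz(d,((x.min()+x.max())/2,y),z)[:2],4).tolist() for z in(.15,.17,.19)])
for p in [(148,180),(380,170),(157,243),(383,238)]: print(onz(d,p,.11))
```

```text
189 262 262 [[0.4357, -0.2668], [0.4293, -0.2681], [0.4229, -0.2694]]
197 258 265 [[0.4419, -0.2662], [0.4349, -0.2676], [0.428, -0.2689]]
205 258 267 [[0.448, -0.2645], [0.4406, -0.266], [0.4331, -0.2675]]
213 258 268 [[0.4543, -0.2631], [0.4463, -0.2647], [0.4383, -0.2664]]
221 259 268 [[0.4607, -0.2617], [0.4522, -0.2635], [0.4436, -0.2652]]
229 259 269 [[0.4672, -0.2603], [0.4581, -0.2622], [0.449, -0.2641]]
237 259 269 [[0.4739, -0.2592], [0.4642, -0.2612], [0.4545, -0.2632]]
245 259 269 [[0.4807, -0.2581], [0.4704, -0.2602], [0.4602, -0.2623]]
253 260 270 [[0.4875, -0.2563], [0.4766, -0.2585], [0.4658, -0.2607]]
261 260 270 [[0.4946, -0.2551], [0.4831, -0.2575], [0.4716, -0.2598]]
269 261 271 [[0.5016, -0.2532], [0.4895, -0.2557], [0.4774, -0.2582]]
277 261 271 [[0.5089, -0.252], [0.4962, -0.2546], [0.4835, -0.2572]]
285 262 270 [[0.5164, -0.2508], [0.503, -0.2535], [0.4897, -0.2562]]
[ 0.455  -0.3619  0.11  ]
[ 0.4167 -0.1675  0.11  ]
[ 0.514  -0.3509  0.11  ]
[ 0.4784 -0.1478  0.11  ]
```

Request:
{"name": "carry_out", "arguments": {"steps": [{"delta_pos": [-1.3,0.3,0.5],"turn": -2.7},{"delta_pos": [-2.6,0.6,1.5],"turn": -2.7},{"delta_pos": [-2.6,0.6,4],"turn": -2.7},{"delta_pos": [-2.6,0.6,6.5],"turn": -2.7},{"delta_pos": [-2.6,0.6,8.5],"turn": -2.7},{"delta_pos": [-2.6,0.6,10],"turn": -2.7},{"delta_pos": [-2.6,0.6,10.8],"turn": -2.7},{"delta_pos": [-2.6,0.6,11.0],"turn": -2.7},{"delta_pos": [-2.6,0.6,11.0],"turn": -2.7}]}}

```text
clock: 2.95
tool_pos: [0.4658, -0.2603, 0.2004]
orientation: [[-0.982, -0.189, -0.0], [-0.189, 0.982, 0.001], [0.0, 0.001, -1.0]]
contact_force: [-0.1, -0.4, 1.1]
gripper_width: 0.449
```

Run:
```python
from h import *
d=snap('wrist','w2')
go(.4655,-.2605,.2,191.4)
```

```text
clk 3.0 pos [ 0.4662 -0.2606  0.2013] ang -169.08 w 0.448 F [0.6 0.4 0.2] q [ 49.  19. -28. 111.  11.  52. 117.]
  delta [0.07 0.03 0.13] turn -0.4830224715020677
```

View pics/w2.png

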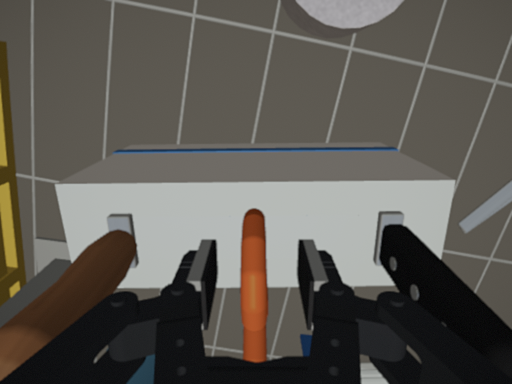

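Request:
{"name": "carry_out", "arguments": {"steps": [{"delta_pos": [0,0,0],"turn": 0},{"delta_pos": [0,0,0],"turn": 0},{"delta_pos": [0,0,0],"turn": 0},{"delta_pos": [0,0,0],"turn": 0},{"delta_pos": [0,0,0],"turn": 0},{"delta_pos": [0,0,0],"turn": 0}], "hand": 0, "grip_force": 40}}

```text
clock: 3.5
tool_pos: [0.4663, -0.2611, 0.2022]
orientation: [[-0.982, -0.189, 0.002], [-0.189, 0.982, -0.001], [-0.002, -0.002, -1.0]]
contact_force: [-1.0, 0.0, 6.3]
gripper_width: 0.111
```

Request:
{"name": "carry_out", "arguments": {"steps": [{"delta_pos": [0,0,-1],"turn": 0},{"delta_pos": [0,0,-2.5],"turn": 0},{"delta_pos": [0,0,-4.5],"turn": 0},{"delta_pos": [0,0,-6.5],"turn": 0},{"delta_pos": [0,0,-8.5],"turn": 0},{"delta_pos": [0,0,-10.5],"turn": 0},{"delta_pos": [0,0,-12],"turn": 0},{"delta_pos": [0,0,-12.5],"turn": 0},{"delta_pos": [0,0,-12.5],"turn": 0},{"delta_pos": [0,0,-12.5],"turn": 0}]}}

```text
clock: 4.33
tool_pos: [0.4648, -0.2606, 0.3251]
orientation: [[-0.982, -0.189, -0.001], [-0.189, 0.982, 0.001], [0.001, 0.001, -1.0]]
contact_force: [-0.5, -0.2, -2.1]
gripper_width: 0.105
```

Run:
```python
from h import *
d=snap('side','s3')
go(.36,-.29,.29)
cv2.imwrite('pics/s3c.png',cv2.resize(cv2.imread('pics/s3.png')[60:210,110:310],(800,600),interpolation=cv2.INTER_CUBIC))
snap('wrist','w3')
```

```text
clk 4.38 pos [ 0.4645 -0.2605  0.3244] ang -169.09 w 0.114 F [-0.8 -0.3 -2.3] q [ 51.  10. -29. 105.   6.  66. 121.]
  delta [10.82 -0.93  3.46] turn None
```

View pics/s3c.png

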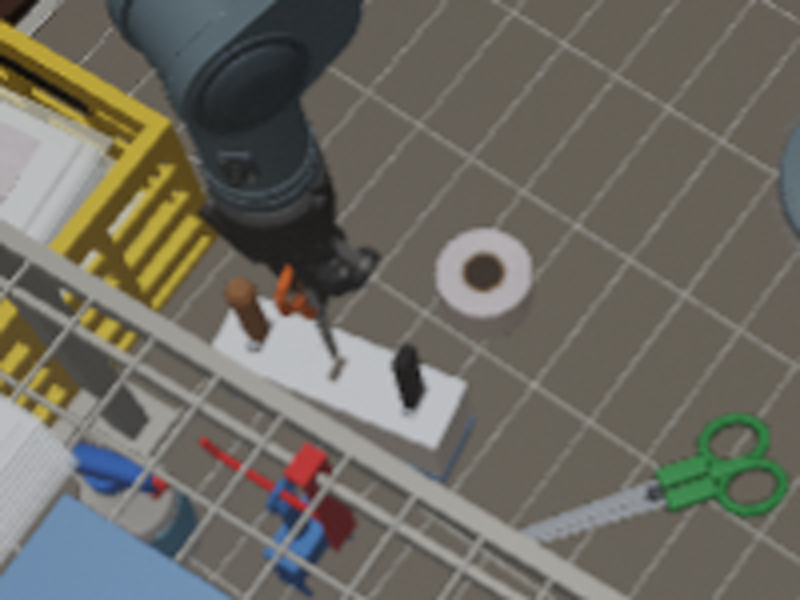

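View pics/w3.png

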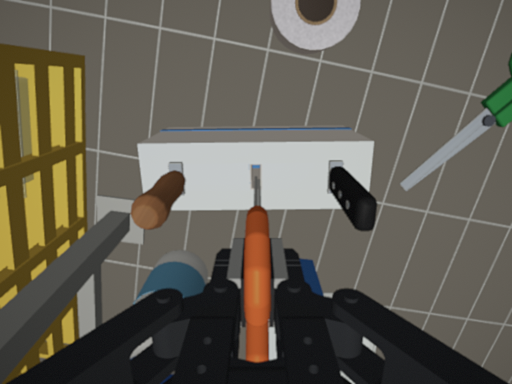

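Request:
{"name": "carry_out", "arguments": {"steps": [{"delta_pos": [2,0,0],"turn": 0},{"delta_pos": [4.5,0,0],"turn": 0},{"delta_pos": [5.5,0,0],"turn": 0},{"delta_pos": [5.5,0,1.5],"turn": 0},{"delta_pos": [5.5,0,4],"turn": 0},{"delta_pos": [5.5,0,6.5],"turn": 0},{"delta_pos": [5.5,0,8.5],"turn": 0},{"delta_pos": [5.5,0,9.5],"turn": 0},{"delta_pos": [5.5,0,9.5],"turn": 0}], "grip_force": 20}}

```text
clock: 5.18
tool_pos: [0.4095, -0.27, 0.2276]
orientation: [[-0.982, -0.189, -0.005], [-0.19, 0.982, 0.005], [0.005, 0.005, -1.0]]
contact_force: [-0.3, -0.1, -1.5]
gripper_width: 0.11
```

Request:
{"name": "carry_out", "arguments": {"steps": [{"delta_pos": [-0.8,0,0],"turn": 0},{"delta_pos": [-1.6,0,0],"turn": 0},{"delta_pos": [-2.4,0,0],"turn": 0},{"delta_pos": [-3.2,0,0],"turn": 0},{"delta_pos": [-4,0,0],"turn": 0},{"delta_pos": [-4.8,0,0],"turn": 0},{"delta_pos": [-4.8,0,0],"turn": 0}]}}

```text
clock: 5.77
tool_pos: [0.4585, -0.2624, 0.2311]
orientation: [[-0.982, -0.19, -0.003], [-0.19, 0.982, -0.001], [0.004, -0.0, -1.0]]
contact_force: [-3.2, -1.7, -1.0]
gripper_width: 0.11
```

Run:
```python
from h import *
d=snap('side','s4')
go(.36,-.29,.29)
cv2.imwrite('pics/s4c.png',cv2.resize(cv2.imread('pics/s4.png')[60:210,110:310],(800,600),interpolation=cv2.INTER_CUBIC))
snap('wrist','w4')
```

```text
clk 5.82 pos [ 0.4583 -0.2625  0.2311] ang -169.06 w 0.108 F [-4.8 -1.1 -0.7] q [ 50.  16. -28. 111.   9.  55. 119.]
  delta [10.19 -0.84 -5.86] turn None
```

View pics/s4c.png

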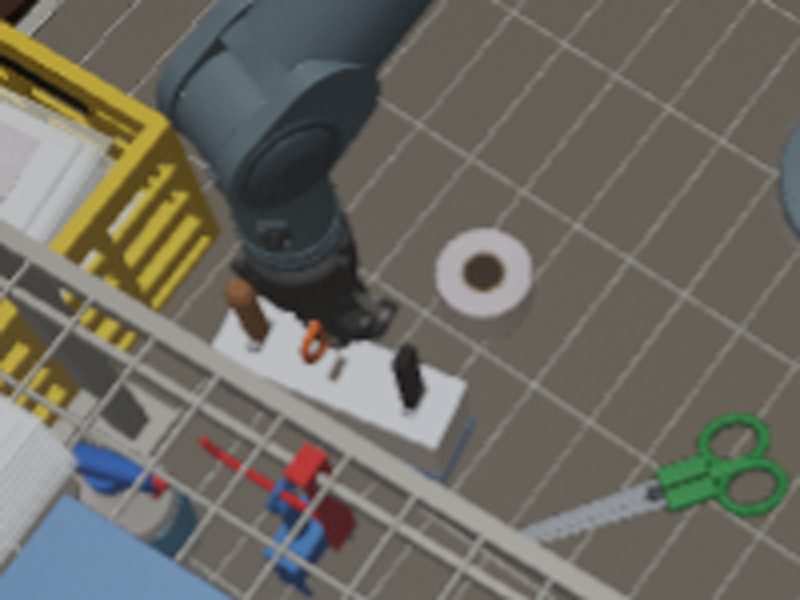

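View pics/w4.png

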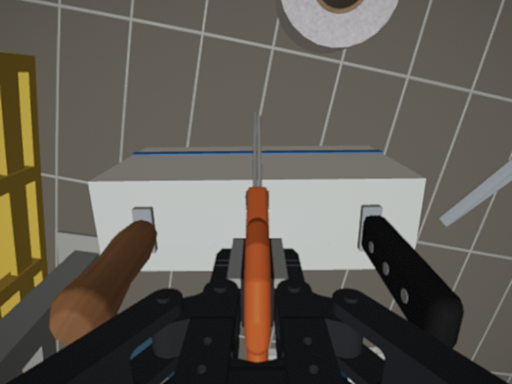

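Request:
{"name": "carry_out", "arguments": {"steps": [{"delta_pos": [-0.7,0,0],"turn": 0},{"delta_pos": [-1.4,0,0],"turn": 0},{"delta_pos": [-2.1,0,0],"turn": 0},{"delta_pos": [-2.8,0,0.3],"turn": 0},{"delta_pos": [-3.3,0,0.8],"turn": 0},{"delta_pos": [-3.5,0,1.3],"turn": 0},{"delta_pos": [-3.5,0,1.8],"turn": 0},{"delta_pos": [-3.5,0,1.8],"turn": 0}]}}

```text
clock: 6.53
tool_pos: [0.4943, -0.2554, 0.2133]
orientation: [[-0.982, -0.19, 0.003], [-0.19, 0.982, -0.001], [-0.003, -0.001, -1.0]]
contact_force: [-0.8, -1.1, 1.6]
gripper_width: 0.112
```

Run:
```python
from h import *
import pickle
d=snap('wrist','w5');pickle.dump(d,open('w5.pkl','wb'))
go(.38,-.34,.25,191)
d=snap('side','s5')
cv2.imwrite('pics/s5c.png',cv2.resize(cv2.imread('pics/s5.png')[60:210,110:310],(800,600),interpolation=cv2.INTER_CUBIC))
```

```text
clk 6.58 pos [ 0.4941 -0.2555  0.2132] ang -169.06 w 0.108 F [-0.3 -0.7  0.1] q [ 47.  20. -28. 108.  11.  54. 115.]
  delta [12.79 -6.14 -3.71] turn -0.06278283915560223
```

View pics/w5.png

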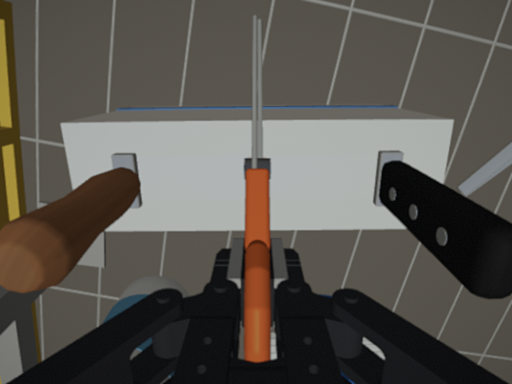

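View pics/s5c.png

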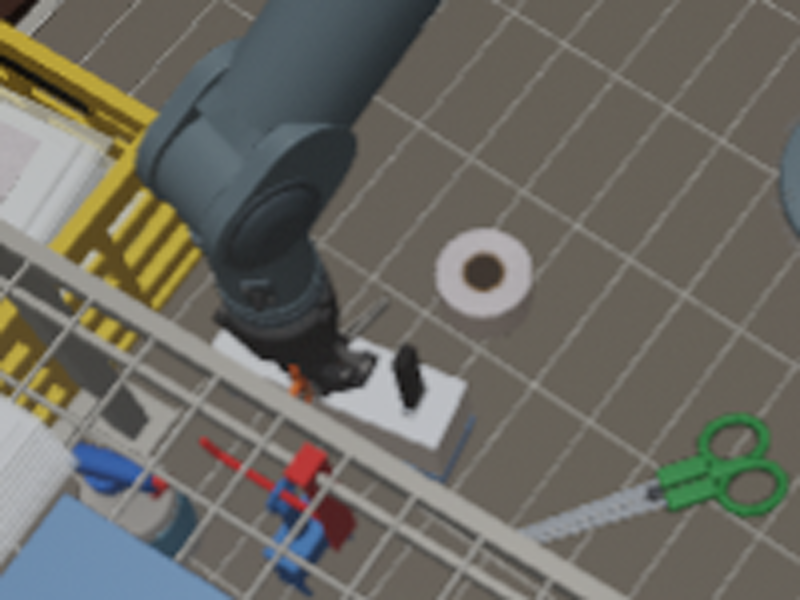

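```bash
cat >> h.py <<'E'
from scipy.optimize import fsolve
def tilt(d,ptip,ppiv,zpiv=0.0,g=54):
    M=np.array(d['tool_from_camera'])
    def pix(x,z):
        c=np.linalg.inv(M)@np.array([x/1000,0,z/1000,1]);a,b=c[0]/c[2],c[1]/c[2];f=1+d['k1']*(a*a+b*b)
        return d['intrinsics'][1][1]*b*f+d['intrinsics'][1][2]
    def F(v):
        th,zg=v # tool-x tilt of blades from down; grip at scissors z=zg
        pt=lambda zs:(np.sin(th)*(zg-zs), g+np.cos(th)*(zg-zs))
        return [pix(*pt(-95))-ptip,pix(*pt(zpiv))-ppiv]
    r=fsolve(F,[1.0,38]);return np.degrees(r[0]),r[1],F(r)
E
python3 - <<'E'
from h import *
import pickle
d=pickle.load(open('w5.pkl','rb'))
for p in(160,166,172): print(tilt(d,16,p,2))
E
```

```text
(np.float64(50.59226680694438), np.float64(56.839928690481145), [np.float64(1.0149392437597271e-10), np.float64(9.902123565552756e-11)])
(np.float64(51.87724293242553), np.float64(53.04612821449009), [np.float64(-3.220179678464774e-11), np.float64(-3.3026026358129457e-11)])
(np.float64(53.18924467667407), np.float64(49.436374134166236), [np.float64(-6.849631972727366e-12), np.float64(-6.565414878423326e-12)])
```

Request:
{"name": "carry_out", "arguments": {"steps": [{"delta_pos": [1,0,-2],"turn": 0},{"delta_pos": [3.5,0,-3.7],"turn": 0},{"delta_pos": [6.5,0,-3.7],"turn": 0},{"delta_pos": [9.5,0,-3.7],"turn": 0},{"delta_pos": [12.5,0,-3.7],"turn": 0},{"delta_pos": [14.7,-1.5,-3.7],"turn": 3},{"delta_pos": [14.7,-4,-3.7],"turn": 6},{"delta_pos": [14.7,-5.2,-2],"turn": 9},{"delta_pos": [14.7,-5.2,0.5],"turn": 11},{"delta_pos": [14.7,-5.2,3],"turn": 11},{"delta_pos": [14.7,-5.2,4.3],"turn": 11},{"delta_pos": [14.7,-5.2,4.3],"turn": 11}]}}

```text
clock: 7.63
tool_pos: [0.3567, -0.3323, 0.1663]
orientation: [[-1.0, 0.002, -0.004], [0.002, 1.0, 0.006], [0.004, 0.006, -1.0]]
contact_force: [-1.1, 0.1, -1.5]
gripper_width: 0.114
```

Run:
```python
from h import *
d=snap('wrist','w6')
go(.36,-.335,.15,180)
d=snap('side','s6')
cv2.imwrite('pics/s6c.png',cv2.resize(cv2.imread('pics/s6.png')[60:210,110:310],(800,600),interpolation=cv2.INTER_CUBIC))
```

```text
clk 7.68 pos [ 0.3577 -0.3331  0.1681] ang 179.92 w 0.107 F [-0.1  0.5 -1.5] q [ 59.  17. -23. 119.   9.  46. 121.]
  delta [-0.24 -0.2   1.81] turn -0.08085321957153724
```

View pics/w6.png

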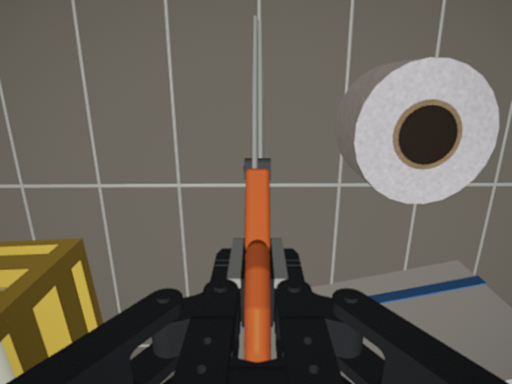

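View pics/s6c.png

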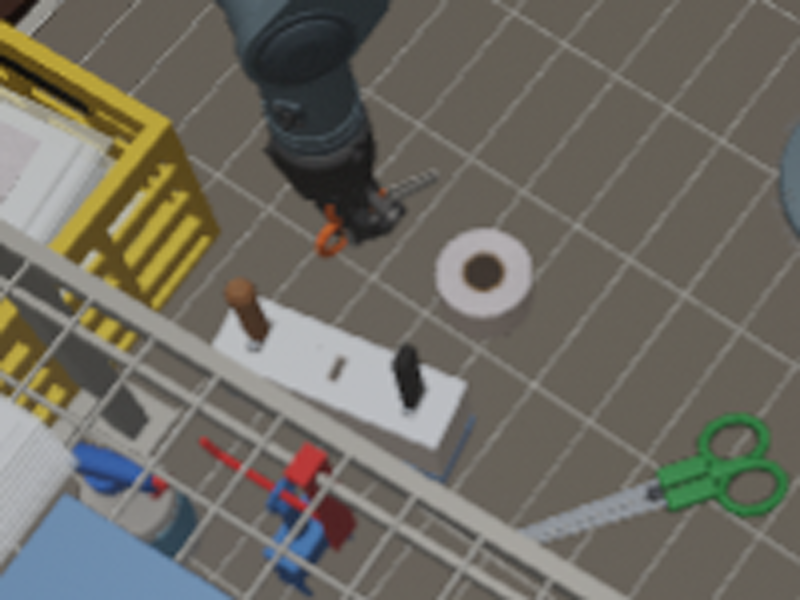

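Request:
{"name": "carry_out", "arguments": {"steps": [{"delta_pos": [0,0,0.8],"turn": 0},{"delta_pos": [0,0,1.6],"turn": 0},{"delta_pos": [-0.3,0,2.4],"turn": 0},{"delta_pos": [-0.6,0,3.0],"turn": 0},{"delta_pos": [-1.0,0,3.6],"turn": 0},{"delta_pos": [-1.4,0,4.2],"turn": 0},{"delta_pos": [-1.8,0,4.8],"turn": 0},{"delta_pos": [-2.2,0,5.4],"turn": 0},{"delta_pos": [-2.4,0,6.0],"turn": 0},{"delta_pos": [-2.6,0,6.5],"turn": 0},{"delta_pos": [-2.6,0,6.5],"turn": 0}]}}

```text
clock: 8.65
tool_pos: [0.3856, -0.3341, 0.1042]
orientation: [[-1.0, 0.0, 0.001], [0.0, 1.0, 0.0], [-0.001, 0.0, -1.0]]
contact_force: [0.8, -0.4, 1.8]
gripper_width: 0.111
```

Run:
```python
from h import *
import pickle
d=snap('wrist','w7');pickle.dump(d,open('w7.pkl','wb'))
go(.36,-.335,.09,180)
d=snap('side','s7')
cv2.imwrite('pics/s7c.png',cv2.resize(cv2.imread('pics/s7.png')[60:210,110:310],(800,600),interpolation=cv2.INTER_CUBIC))
```

```text
clk 8.7 pos [ 0.3855 -0.3343  0.1046] ang 179.96 w 0.109 F [0.6 0.  1.5] q [ 54.  25. -21. 118.  13.  40. 115.]
  delta [ 2.55 -0.07  1.46] turn -0.03835052754894264
```

View pics/w7.png

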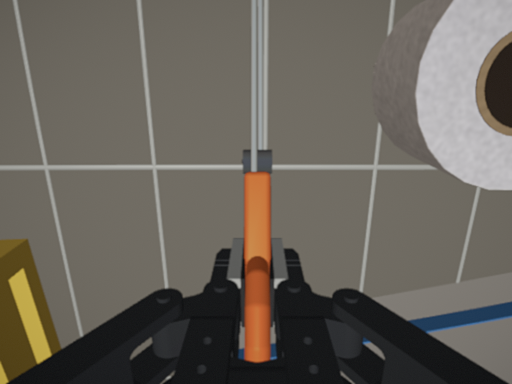

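View pics/s7c.png

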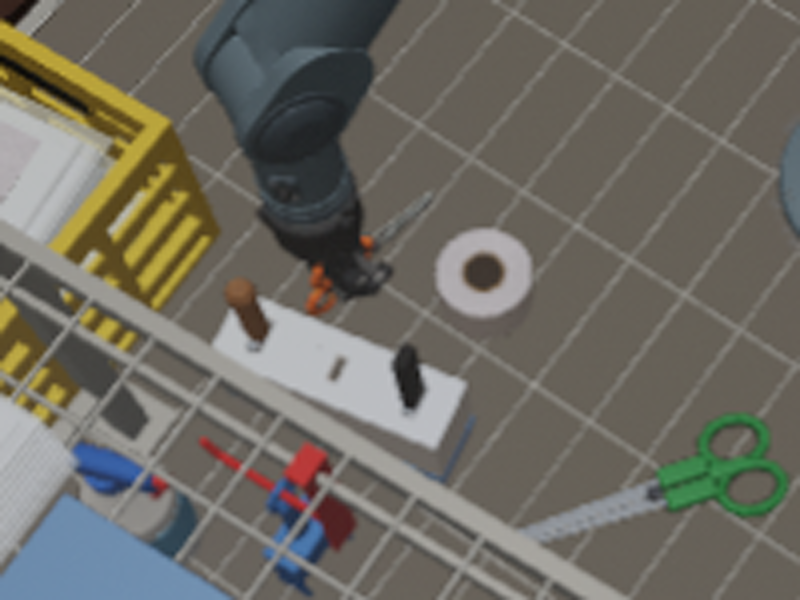

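Request:
{"name": "carry_out", "arguments": {"steps": [{"delta_pos": [-0.2,0,0.4],"turn": 0},{"delta_pos": [-0.3,0,0.8],"turn": 0},{"delta_pos": [-0.4,0,1.2],"turn": 0},{"delta_pos": [-0.4,0,1.4],"turn": 0},{"delta_pos": [-0.4,0,1.4],"turn": 0}]}}

```text
clock: 9.17
tool_pos: [0.389, -0.3344, 0.0907]
orientation: [[-1.0, 0.001, 0.001], [0.001, 1.0, -0.0], [-0.001, -0.0, -1.0]]
contact_force: [1.7, 0.2, 3.0]
gripper_width: 0.112
```

Run:
```python
from h import *
import pickle
S=snap('side','s8');T=snap('top','t8')
go(.36,-.335,.08,180)
for n,d in(('s8',S),('t8',T)):
    c=proj(d,[.33,-.335,.04]).astype(int);print(c)
    im=cv2.cvtColor(d['color'],cv2.COLOR_RGB2BGR)[c[1]-45:c[1]+45,c[0]-60:c[0]+60]
    cv2.imwrite('pics/'+n+'c.png',cv2.resize(im,(800,600),interpolation=cv2.INTER_CUBIC))
```

```text
clk 9.27 pos [ 0.3888 -0.3345  0.0909] ang 179.93 w 0.107 F [2.7 0.1 2. ] q [ 54.  26. -20. 117.  14.  39. 114.]
  delta [ 2.88 -0.06  1.09] turn -0.07313202071716773
[204 119]
[360 239]
```

View pics/s8c.png

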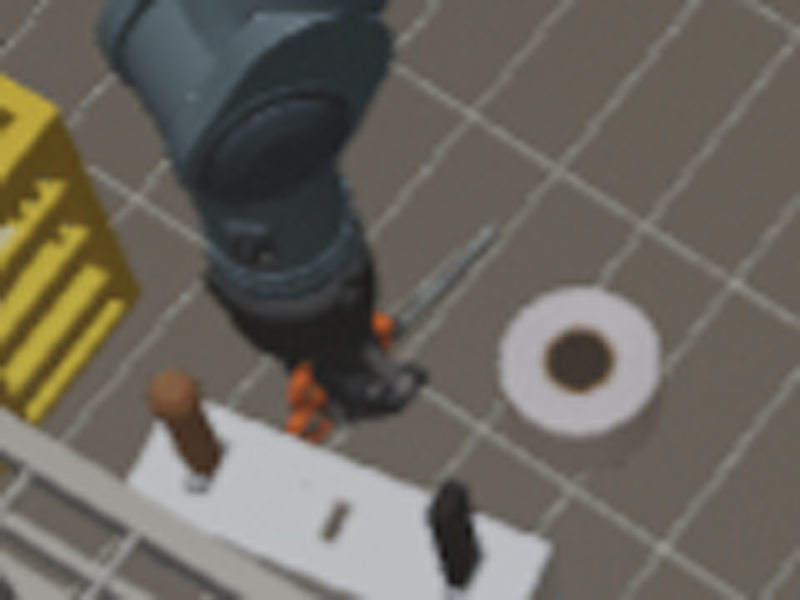

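View pics/t8c.png

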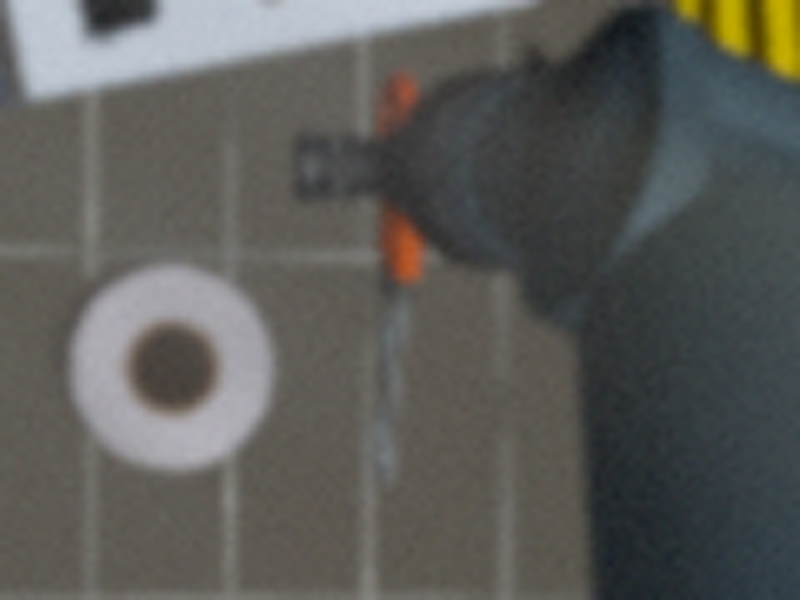

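Run:
```python
from h import *
import pickle
d=bot.snapshot('top')
f=lambda x,y:(300+x*.15-.4,194+y*.15-.4)
print('tip',onz(d,f(388,488),.004),'shank end',[onz(d,f(403,283),z) for z in(.02,.03,.04)],'loop end',[onz(d,f(403,72),z) for z in (.036,.05)])
go(.3,-.334,.09)
```

```text
tip [ 0.2498 -0.338   0.004 ] shank end [array([ 0.3391, -0.3405,  0.02  ]), array([ 0.3397, -0.3375,  0.03  ]), array([ 0.3403, -0.3345,  0.04  ])] loop end [array([ 0.4289, -0.3366,  0.036 ]), array([ 0.4285, -0.3325,  0.05  ])]
clk 9.32 pos [ 0.3886 -0.3345  0.091 ] ang 179.92 w 0.11 F [1.3 0.3 1.6] q [ 54.  26. -20. 117.  14.  39. 114.]
  delta [8.86 0.03 0.09] turn None
```

Request:
{"name": "carry_out", "arguments": {"steps": [{"delta_pos": [0,0,0],"turn": 0},{"delta_pos": [0,0,0],"turn": 0},{"delta_pos": [0,0,0],"turn": 0},{"delta_pos": [1,0,0],"turn": 0},{"delta_pos": [2.5,0,0],"turn": 0},{"delta_pos": [4.5,0,0],"turn": 0},{"delta_pos": [6.5,0,0.4],"turn": 0},{"delta_pos": [8,0,0.8],"turn": 0},{"delta_pos": [9.2,0,1.2],"turn": 0},{"delta_pos": [9.5,0,1.3],"turn": 0},{"delta_pos": [9.5,0,1.3],"turn": 0}], "hand": 0.17}}

```text
clock: 10.23
tool_pos: [0.292, -0.334, 0.0773]
orientation: [[-1.0, 0.003, -0.001], [0.003, 1.0, 0.001], [0.001, 0.001, -1.0]]
contact_force: [-0.1, 0.2, -0.2]
gripper_width: 0.172
```

Run:
```python
from h import *
import pickle
S=snap('side','s9');T=snap('top','t9');W=snap('wrist','w9')
go(.36,-.335,.08,180)
for n,d in(('s9',S),('t9',T)):
    c=proj(d,[.33,-.335,.04]).astype(int)
    im=cv2.cvtColor(d['color'],cv2.COLOR_RGB2BGR)[c[1]-45:c[1]+45,c[0]-60:c[0]+60]
    cv2.imwrite('pics/'+n+'c.png',cv2.resize(im,(800,600),interpolation=cv2.INTER_CUBIC))
```

```text
clk 10.38 pos [ 0.2949 -0.3345  0.0782] ang 179.98 w 0.172 F [ 0.6 -0.5  0.3] q [ 61.  22. -20. 126.  13.  33. 122.]
  delta [-6.51 -0.04 -0.16] turn -0.0199109550428318
```

View pics/s9c.png

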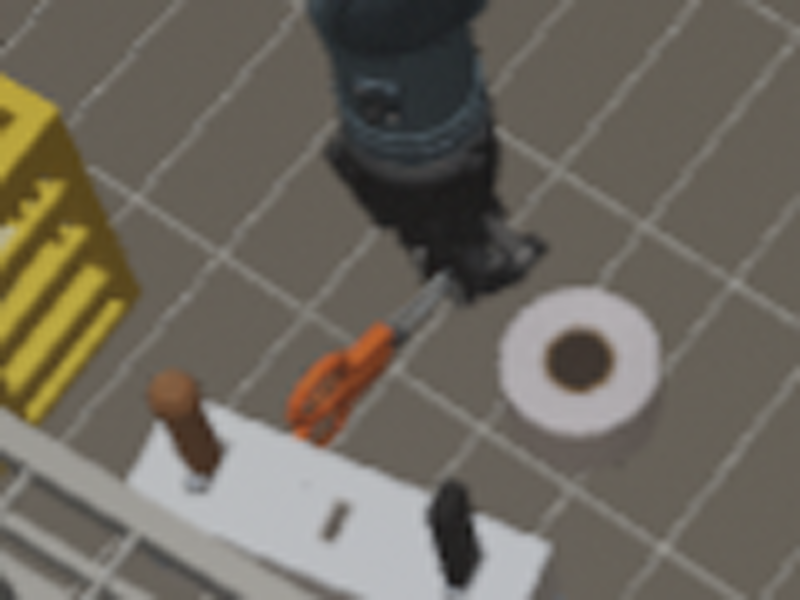

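View pics/t9c.png

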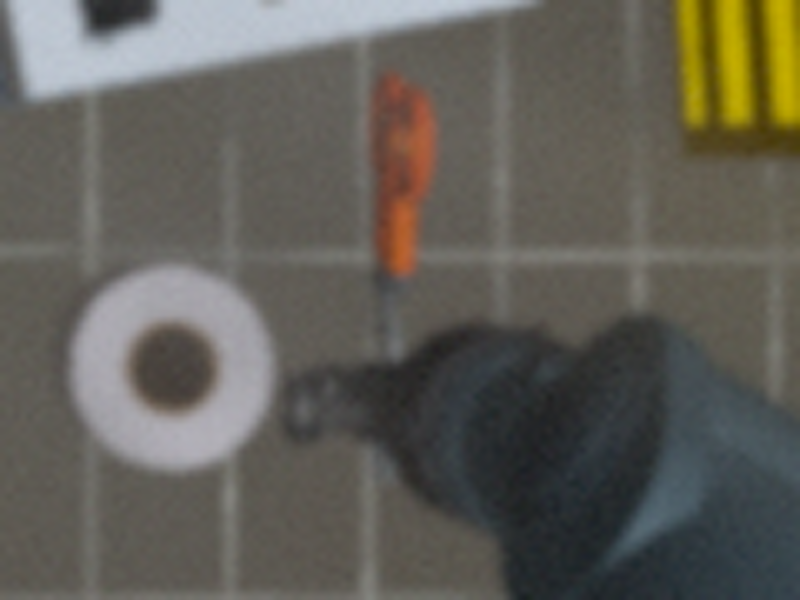

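View pics/w9.png

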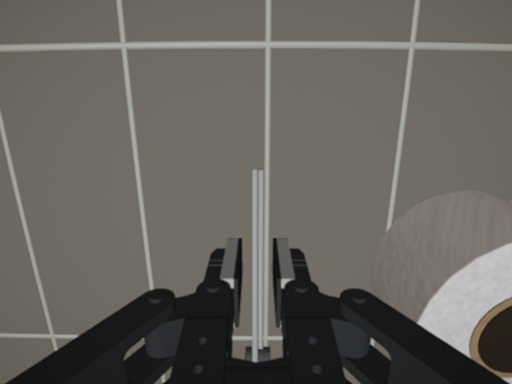

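Request:
{"name": "carry_out", "arguments": {"steps": [{"delta_pos": [0,0,0],"turn": 0},{"delta_pos": [0,0,0],"turn": 0},{"delta_pos": [0,0,0],"turn": 0},{"delta_pos": [0,0,0],"turn": 0},{"delta_pos": [0,0,0],"turn": 0},{"delta_pos": [0,0,-1],"turn": 0},{"delta_pos": [0,0,-2.5],"turn": 0},{"delta_pos": [0,0,-4],"turn": 0},{"delta_pos": [0,0,-4],"turn": 0}], "hand": 0, "grip_force": 60}}

```text
clock: 11.13
tool_pos: [0.2938, -0.3353, 0.12]
orientation: [[-1.0, 0.002, 0.002], [0.002, 1.0, -0.003], [-0.002, -0.003, -1.0]]
contact_force: [0.4, -1.1, -1.0]
gripper_width: 0.039
```

Run:
```python
from h import *
import pickle
S=snap('side','s10');T=snap('top','t10')
go(.36,-.335,.08,180)
for n,d in(('s10',S),('t10',T)):
    c=proj(d,[.33,-.335,.04]).astype(int)
    im=cv2.cvtColor(d['color'],cv2.COLOR_RGB2BGR)[c[1]-45:c[1]+45,c[0]-60:c[0]+60]
    cv2.imwrite('pics/'+n+'c.png',cv2.resize(im,(800,600),interpolation=cv2.INTER_CUBIC))
```

```text
clk 11.23 pos [ 0.2929 -0.3345  0.1182] ang 179.88 w 0.037 F [ 0.1 -0.1 -2. ] q [ 63.  18. -22. 126.  10.  38. 124.]
  delta [-6.71 -0.04  3.81] turn -0.12039585485143789
```

View pics/s10c.png

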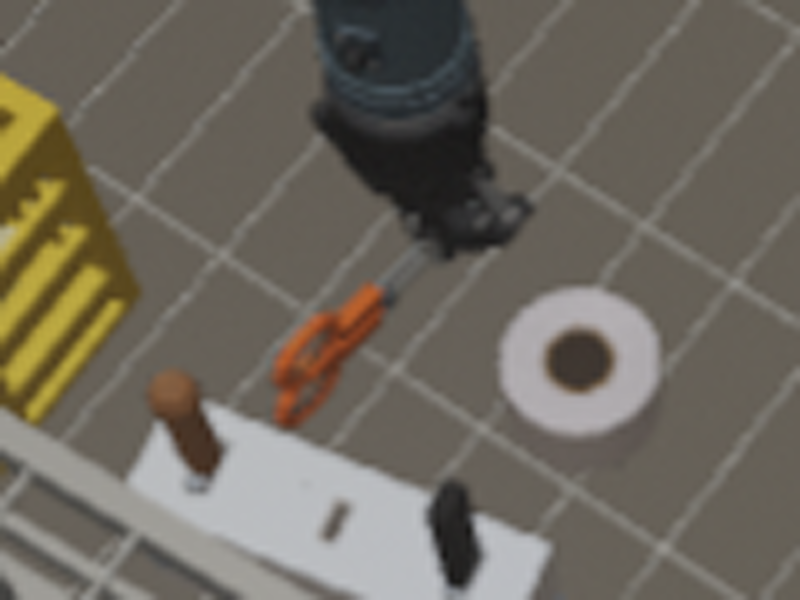

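View pics/t10c.png

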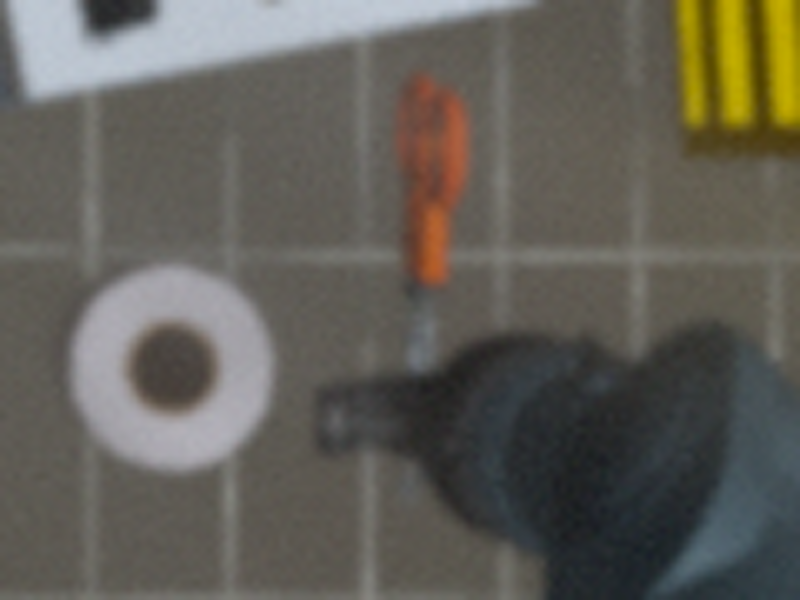

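Request:
{"name": "carry_out", "arguments": {"steps": [{"delta_pos": [0,0,-3],"turn": 0},{"delta_pos": [0,0,-6],"turn": -2},{"delta_pos": [-0.5,0.4,-9],"turn": -5},{"delta_pos": [-1.5,0.8,-9.7],"turn": -8},{"delta_pos": [-2.5,1.2,-9.7],"turn": -11.4},{"delta_pos": [-3.5,1.6,-9.7],"turn": -11.4},{"delta_pos": [-4.5,1.6,-9.7],"turn": -11.4},{"delta_pos": [-4.5,1.6,-9.7],"turn": -11.4}]}}

```text
clock: 11.9
tool_pos: [0.34, -0.3176, 0.2142]
orientation: [[-0.98, -0.199, 0.001], [-0.199, 0.98, 0.001], [-0.001, 0.001, -1.0]]
contact_force: [0.6, -0.2, -0.5]
gripper_width: 0.036
```

Run:
```python
from h import *
import pickle
S=snap('side','s11');T=snap('top','t11')
pickle.dump((S,T),open('11.pkl','wb'))
go(.338,-.318,.215,191.4)
for n,d in(('s11',S),('t11',T)):
    c=proj(d,[.42,-.30,.14]).astype(int);print(c)
    im=cv2.cvtColor(d['color'],cv2.COLOR_RGB2BGR)[c[1]-45:c[1]+45,c[0]-60:c[0]+60]
    cv2.imwrite('pics/'+n+'c.png',cv2.resize(im,(800,600),interpolation=cv2.INTER_CUBIC))
```

```text
clk 12.0 pos [ 0.338  -0.3181  0.2139] ang -168.65 w 0.037 F [-0.9 -0.4 -1.5] q [ 63.  10. -27. 120.   6.  51. 135.]
  delta [-0.    0.01 -0.11] turn -0.054100518205132175
[192 131]
[357 206]
```

View pics/s11c.png

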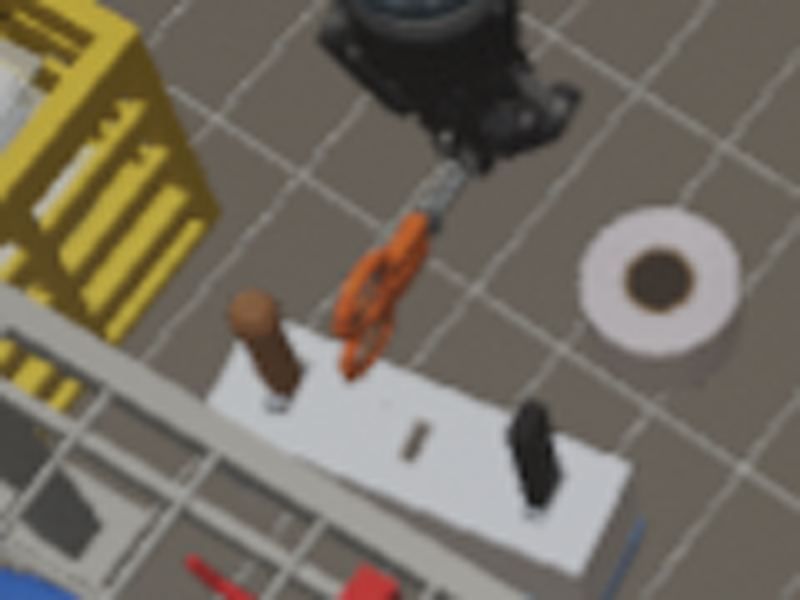

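View pics/t11c.png

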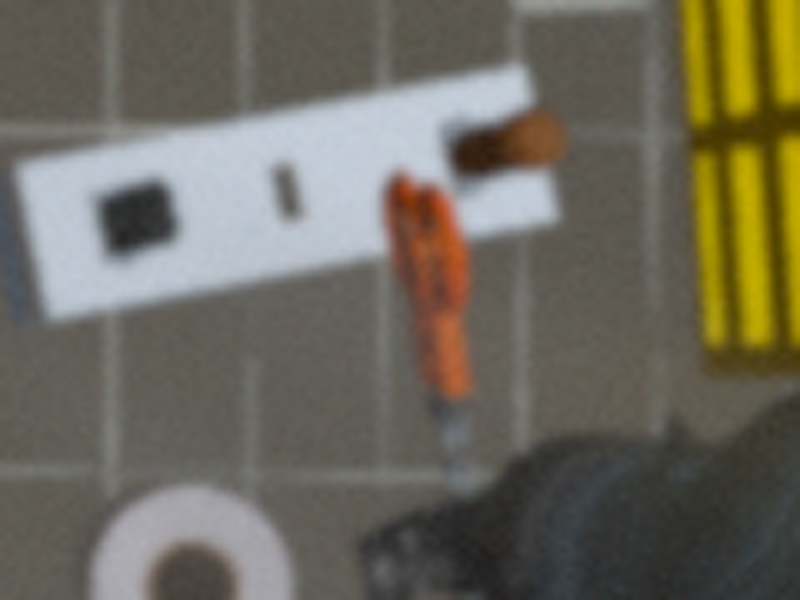

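Run:
```python
from h import *
import pickle
S,T=pickle.load(open('11.pkl','rb'))
s=lambda x,y:(132+x*.15-.4,86+y*.15-.4);t=lambda x,y:(297+x*.15-.4,161+y*.15-.4)
print('upper end',tri(S,s(340,335),T,t(428,190)),'lower end',tri(S,s(350,375),T,t(402,178)))
print('handle start',tri(S,s(420,222),T,t(455,395)),'bladebase')
g=np.array([.338,-.318,.160]);dr=np.array([.98,.199,0])
for a in(8,12,16,20):
    a=np.radians(a);ax=dr*np.cos(a)+np.array([0,0,np.sin(a)]);pe=-dr*np.sin(a)+np.array([0,0,np.cos(a)])
    print([(proj(S,p)-[132,86])/.15 for p in (g+ax*.110+pe*.0165,g+ax*.110-pe*.0165,g+ax*.054)],[(proj(T,p)-[297,161])/.15 for p in (g+ax*.110+pe*.0165,g+ax*.110-pe*.0165,g+ax*.054)])
```

```text
upper end (array([ 0.4618, -0.2955,  0.1832]), np.float64(0.0013270310019512406)) lower end (array([ 0.4679, -0.2932,  0.1534]), np.float64(0.001929506335586304))
handle start (array([ 0.3873, -0.3109,  0.1611]), np.float64(0.00046133774936084587)) bladebase
[array([359.4268, 292.4748]), array([366.2197, 330.7943]), array([417.7491, 222.0152])] [array([438.3621, 238.8422]), array([409.0449, 231.0026]), array([448.6341, 383.7354])]
[array([359.2507, 280.9947]), array([363.7862, 323.4403]), array([417.2621, 217.2536])] [array([446.1221, 244.6389]), array([415.3059, 230.4459]), array([452.1394, 385.6121])]
[array([359.6381, 268.6597]), array([361.8539, 315.0659]), array([417.0295, 212.0735])] [array([454.153 , 251.9719]), array([421.9601, 231.3319]), array([455.7752, 388.197 ])]
[array([360.5953, 255.5277]), array([360.442 , 305.6981]), array([417.0543, 206.4986])] [array([462.4168, 260.8404]), array([428.9844, 233.6944]), array([459.5245, 391.4858])]
```

Request:
{"name": "carry_out", "arguments": {"steps": [{"delta_pos": [-0.5,0,1.5],"turn": 0},{"delta_pos": [-1,0,3],"turn": 0},{"delta_pos": [-1.5,0,4],"turn": 0},{"delta_pos": [-2,0,5],"turn": 0},{"delta_pos": [-2.4,0,6],"turn": 0},{"delta_pos": [-2.6,0,7],"turn": 0},{"delta_pos": [-2.8,0,8],"turn": 0},{"delta_pos": [-2.8,0,9],"turn": 0},{"delta_pos": [-2.8,0,9],"turn": 0}], "grip_force": 25}}

```text
clock: 12.75
tool_pos: [0.3689, -0.313, 0.1248]
orientation: [[-0.98, -0.197, 0.005], [-0.197, 0.98, -0.001], [-0.005, -0.002, -1.0]]
contact_force: [0.3, -1.0, 7.1]
gripper_width: 0.036
```

Run:
```python
from h import *
import pickle
S=snap('side','s12');T=snap('top','t12')
pickle.dump((S,T),open('12.pkl','wb'))
go(.338,-.318,.215,191.4)
for n,d in(('s12',S),('t12',T)):
    c=proj(d,[.42,-.30,.14]).astype(int)
    im=cv2.cvtColor(d['color'],cv2.COLOR_RGB2BGR)[c[1]-45:c[1]+45,c[0]-60:c[0]+60]
    cv2.imwrite('pics/'+n+'c.png',cv2.resize(im,(800,600),interpolation=cv2.INTER_CUBIC))
```

```text
clk 12.85 pos [ 0.368  -0.3134  0.1253] ang -168.65 w 0.035 F [ 0.  -0.9  5.2] q [ 58.  21. -25. 121.  13.  41. 126.]
  delta [ 3.01  0.12 -8.98] turn -0.04730386581320545
```

View pics/s12c.png

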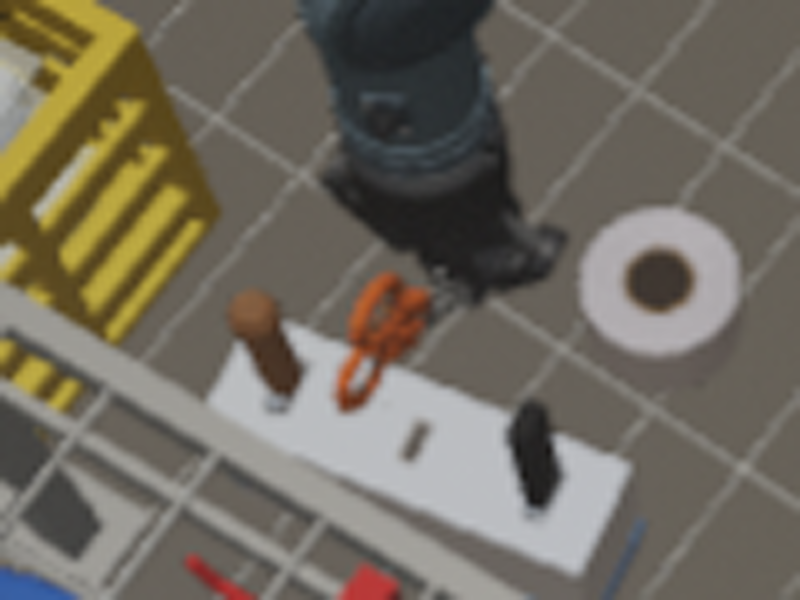

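View pics/t12c.png

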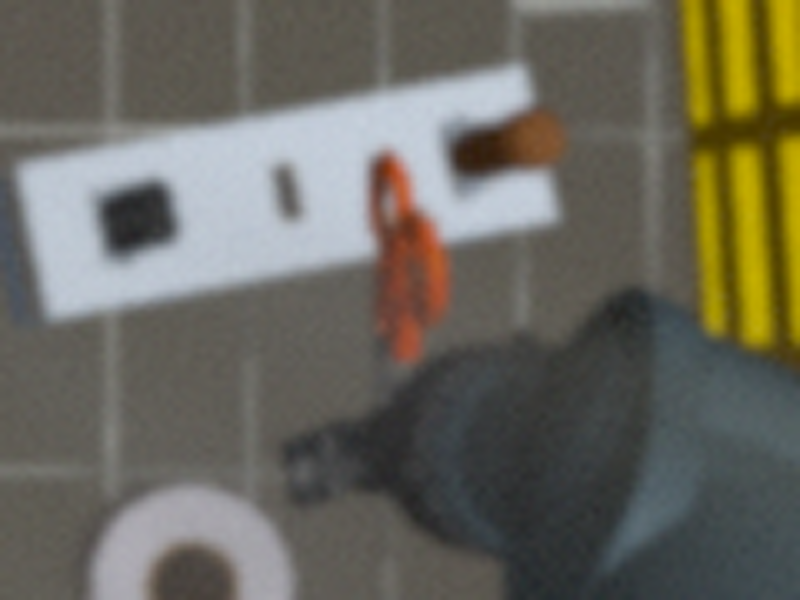

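Request:
{"name": "carry_out", "arguments": {"steps": [{"delta_pos": [0,0,0],"turn": 0},{"delta_pos": [0,0,-2],"turn": 0},{"delta_pos": [0,0,-5],"turn": 0},{"delta_pos": [0.5,0,-8],"turn": 0},{"delta_pos": [1,0,-11],"turn": 0},{"delta_pos": [1.5,0,-13.5],"turn": 0},{"delta_pos": [1.5,0,-14.5],"turn": 0},{"delta_pos": [1.5,0,-14.5],"turn": 0}], "grip_force": 70}}

```text
clock: 13.52
tool_pos: [0.3519, -0.3166, 0.2715]
orientation: [[-0.981, -0.196, 0.002], [-0.196, 0.981, -0.003], [-0.002, -0.004, -1.0]]
contact_force: [1.6, -0.9, -2.1]
gripper_width: 0.036
```

Run:
```python
from h import *
go(.36,-.03,.27,183.3)
```

```text
clk 13.52 pos [ 0.3519 -0.3166  0.2715] ang -168.72 w 0.036 F [ 1.6 -0.9 -2.1] q [ 64.   6. -28. 116.   4.  58. 135.]
  delta [-6.4  27.95  0.05] turn 7.980380128265665
```

Request:
{"name": "carry_out", "arguments": {"steps": [{"delta_pos": [-0.7,2,0],"turn": 1},{"delta_pos": [-1.5,5,0],"turn": 2},{"delta_pos": [-2.5,8,0],"turn": 3},{"delta_pos": [-4,11.5,0],"turn": 4},{"delta_pos": [-5.3,15,0],"turn": 5},{"delta_pos": [-6.6,18.5,0],"turn": 6},{"delta_pos": [-7.9,22,0],"turn": 7},{"delta_pos": [-8.7,24.5,0],"turn": 8},{"delta_pos": [-9,25.4,0],"turn": 8},{"delta_pos": [-9,25.4,0],"turn": 8},{"delta_pos": [-9,25.4,0],"turn": 8}]}}

```text
clock: 14.43
tool_pos: [0.3887, -0.0493, 0.2684]
orientation: [[-0.998, -0.059, -0.003], [-0.059, 0.998, 0.0], [0.003, 0.001, -1.0]]
contact_force: [0.1, -0.1, -1.4]
gripper_width: 0.032
```

Run:
```python
from h import *
import pickle
S=snap('side','s13');T=snap('top','t13')
go(.39,-.05,.27,183.3)
S['state']=T['state']=None
pickle.dump((S,T),open('13.pkl','wb'))
for n,d in(('s13',S),('t13',T)):
    c=proj(d,[.46,-.05,.27]).astype(int);print(c)
    im=cv2.cvtColor(d['color'],cv2.COLOR_RGB2BGR)[c[1]-45:c[1]+45,c[0]-60:c[0]+60]
    cv2.imwrite('pics/'+n+'c.png',cv2.resize(im,(800,600),interpolation=cv2.INTER_CUBIC))
```

```text
clk 14.53 pos [ 0.3889 -0.0507  0.2689] ang -176.83 w 0.034 F [-0.3 -0.3 -1.5] q [ 48.  -3. -45. 125.  -3.  58.  98.]
  delta [-0.11  0.07 -0.11] turn -0.13370981789762482
[247 168]
[260 186]
```

View pics/s13c.png

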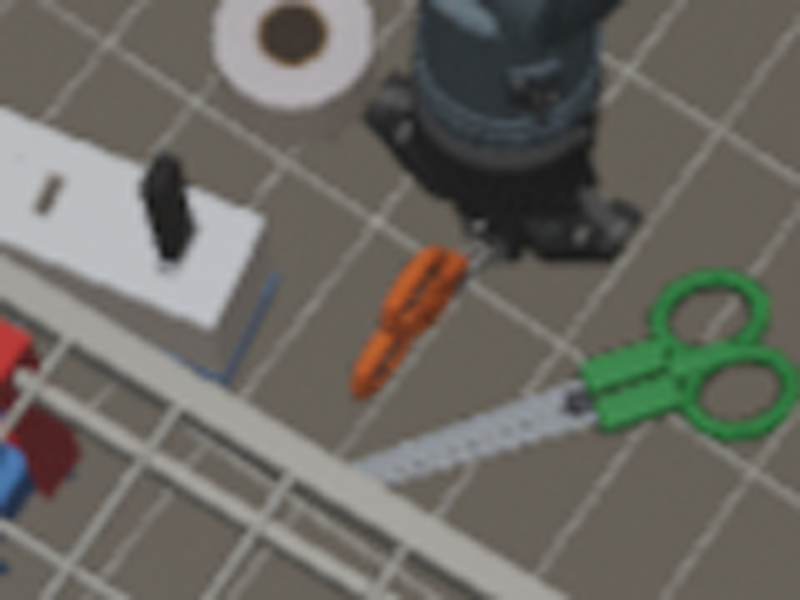

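View pics/t13c.png

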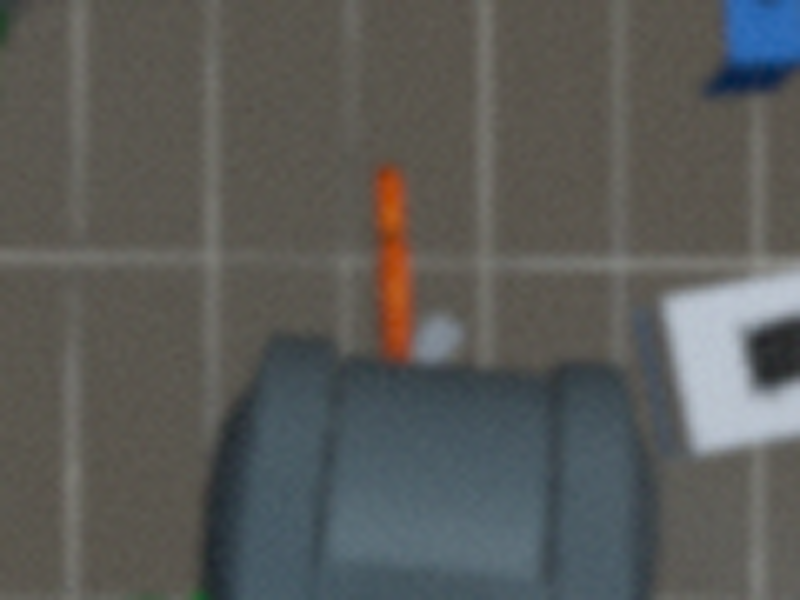

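```bash
cat >> h.py <<'E'
def onplane(d,p,s,yoff=0.0):
    R=np.array(s['orientation']);o,v=ray(d,p);n=R[:,1];P=np.array(s['tool_pos'])+n*yoff
    X=o+v*(n@(P-o))/(n@v);t=R.T@(X-np.array(s['tool_pos']))*1000
    return np.array([-t[0],54-t[2]]) # mm ahead of grip (toward -tool x), up
E
python3 - <<'E'
from h import *
import pickle
S,T=pickle.load(open('13.pkl','rb'));st=bot.observe()
im=cv2.cvtColor(S['color'],cv2.COLOR_RGB2HSV)
m=cv2.inRange(im,(4,150,90),(14,255,255));m[:150]=0;m[195:]=0;m[:,:235]=0;m[:,:][:,262:]=0
ys,xs=np.nonzero(m);print(len(xs))
P=np.array([onplane(S,(x,y),st) for x,y in zip(xs,ys)])
c=P.mean(0);print('centroid',c)
# render plane map
img=np.full((500,700,3),255,np.uint8)
H=[]
for i in range(500):
    for j in range(700):
        pass
R=np.array(st['orientation'])
jj,ii=np.meshgrid(np.arange(700),np.arange(500))
mx=np.zeros((500,700),np.float32);my=mx.copy()
for i in range(0,500):
  for j in range(0,700):
    a=j*.25-20;b=100-i*.25
    X=np.array(st['tool_pos'])+R@np.array([-a/1000,0,(54-b)/1000])
    mx[i,j],my[i,j]=proj(S,X)
w=cv2.remap(cv2.cvtColor(S['color'],cv2.COLOR_RGB2BGR),mx,my,cv2.INTER_CUBIC)
for a in range(-20,150,20): cv2.putText(w,str(a),(int((a+20)*4),495),0,.4,(255,255,255));cv2.line(w,(int((a+20)*4),470),(int((a+20)*4),480),(255,255,255))
for b in range(-20,100,20): cv2.putText(w,str(b),(2,int((100-b)*4)),0,.4,(255,255,255))
cv2.imwrite('pics/p13.png',w)
(cx,cy),(wd,ht),an=cv2.minAreaRect(P.astype(np.float32));print(cx,cy,wd,ht,an)
E
```

```text
138
centroid [73.4718 61.0328]
75.7132568359375 56.567874908447266 107.9365463256836 66.3178482055664 68.64048767089844
```

View pics/p13.png

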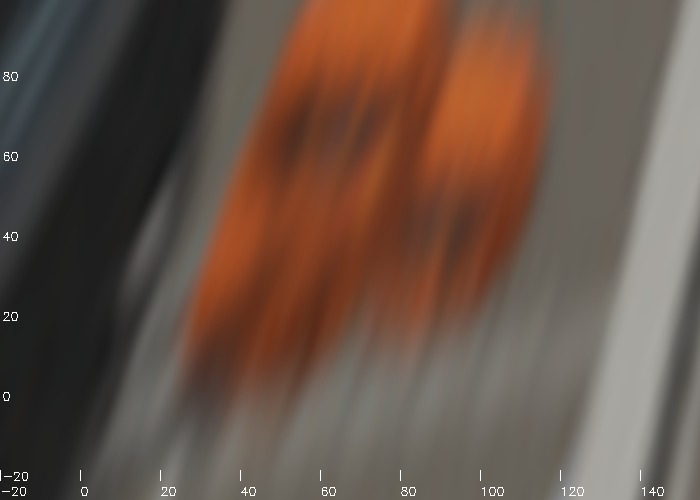

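Run:
```python
from h import *
import pickle
S,T=pickle.load(open('13.pkl','rb'));st=bot.observe();p0=np.array(st['tool_pos'])
t=lambda x,y:(200+x*.15-.4,141+y*.15-.4)
s=lambda x,y:(187+x*.15-.4,123+y*.15-.4)
print([ (onz(T,t(390,166),z)-p0)*1000 for z in(.26,.27,.28)])
print('plane y at handle', [(onz(T,t(x,y),z)-p0)*1000 for x,y,z in((394,250,.29),(398,330,.29))])
g=p0-[0,0,.054];dr=np.array([.998,.059,0])
for a in (34,38,42,46):
    a=np.radians(a);ax=dr*np.cos(a)+np.array([0,0,np.sin(a)]);pe=-dr*np.sin(a)+np.array([0,0,np.cos(a)])
    th=np.linspace(0,2*np.pi,60)
    out=lambda sg,A,B:np.array([g+ax*(.106+A*np.cos(q))+pe*(sg*.0165+B*np.sin(q)) for q in th])
    r=[]
    for sg in(1,-1):
        q=np.array([(proj(S,X)-[187,123])/.15 for X in out(sg,.025,.020)]);r+=[q.min(0).round(),q.max(0).round()]
    h=[((proj(S,g+ax*.106+sg*pe*.0165)-[187,123])/.15).round() for sg in(1,-1)]
    q=np.array([(proj(T,X)-[200,141])/.15 for X in out(-1,.025,.020)])
    print(np.degrees(a).round(),'upper box',r[0],r[1],'lower box',r[2],r[3],'holes',h,'top front',q.min(0).round(), 'junction',((proj(S,g+ax*.050)-[187,123])/.15).round())
```

```text
[array([117.856 ,   5.8565,  -8.9101]), array([116.4932,   6.0023,   1.0899]), array([115.1303,   6.1482,  11.0899])]
plane y at handle [array([86.8665,  4.861 , 21.0899]), array([61.3695,  3.4406, 21.0899])]
34.0 upper box [367. 265.] [429. 356.] lower box [345. 323.] [406. 413.] holes [array([398., 310.]), array([376., 368.])] top front [384. 153.] junction [446. 277.]
38.0 upper box [374. 250.] [435. 341.] lower box [349. 312.] [410. 401.] holes [array([405., 296.]), array([380., 356.])] top front [385. 161.] junction [449. 271.]
42.0 upper box [382. 236.] [442. 325.] lower box [354. 300.] [414. 388.] holes [array([412., 280.]), array([385., 344.])] top front [386. 172.] junction [451. 265.]
46.0 upper box [390. 221.] [449. 309.] lower box [360. 287.] [419. 374.] holes [array([420., 265.]), array([390., 330.])] top front [387. 183.] junction [454. 258.]
```

Run:
```python
from h import *
go(.4915,-.029,.248,183.3)
```

```text
clk 14.53 pos [ 0.3889 -0.0507  0.2689] ang -176.83 w 0.034 F [-0.3 -0.3 -1.5] q [ 48.  -3. -45. 125.  -3.  58.  98.]
  delta [-10.37   1.6    2.07] turn -0.13370981789762482
```

Request:
{"name": "carry_out", "arguments": {"steps": [{"delta_pos": [-1,0.5,1],"turn": 0},{"delta_pos": [-2.5,1,2],"turn": 0},{"delta_pos": [-4.5,1.6,2.1],"turn": 0},{"delta_pos": [-6.5,1.6,2.1],"turn": 0},{"delta_pos": [-8.5,1.6,2.1],"turn": 0},{"delta_pos": [-9.8,1.6,2.1],"turn": 0},{"delta_pos": [-10.4,1.6,2.1],"turn": 0},{"delta_pos": [-10.4,1.6,2.1],"turn": 0},{"delta_pos": [-10.4,1.6,2.1],"turn": 0}]}}

```text
clock: 15.28
tool_pos: [0.4918, -0.0283, 0.2482]
orientation: [[-0.998, -0.056, -0.002], [-0.056, 0.998, 0.0], [0.002, 0.0, -1.0]]
contact_force: [0.3, 0.6, -1.0]
gripper_width: 0.035
```

Run:
```python
from h import *
import pickle
S=snap('side','s14');T=snap('top','t14')
go(.4915,-.029,.248,183.3)
pickle.dump((S,T),open('14.pkl','wb'))
for n,d in(('s14',S),('t14',T)):
    c=proj(d,[.57,.02,.24]).astype(int);print(c)
    im=cv2.cvtColor(d['color'],cv2.COLOR_RGB2BGR)[c[1]-45:c[1]+45,c[0]-60:c[0]+60]
    cv2.imwrite('pics/'+n+'c.png',cv2.resize(im,(800,600),interpolation=cv2.INTER_CUBIC))
```

```text
clk 15.38 pos [ 0.4913 -0.0278  0.2484] ang -176.75 w 0.037 F [-0.8 -0.3 -1.5] q [ 41.  14. -47. 114.  12.  57.  82.]
  delta [-0.01 -0.12  0.04] turn -0.05167074292046436
[244 217]
[229 138]
```

View pics/s14c.png

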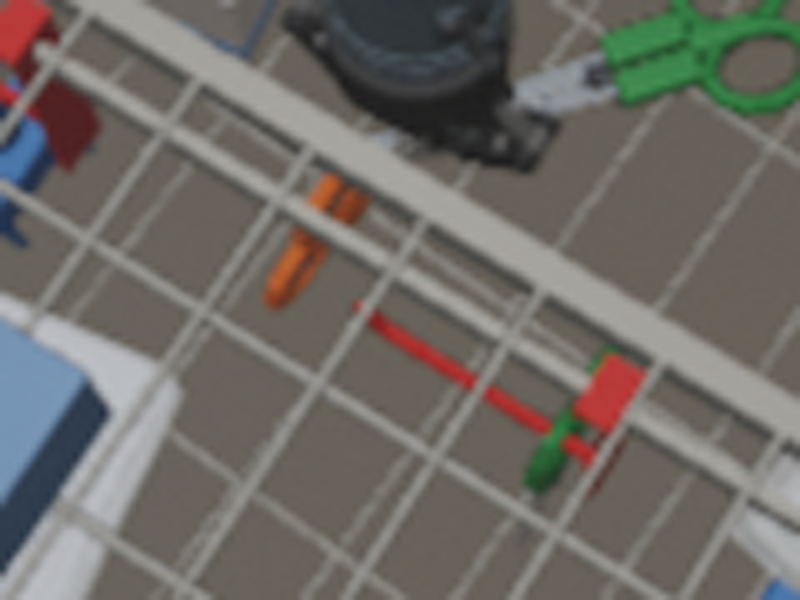

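View pics/t14c.png

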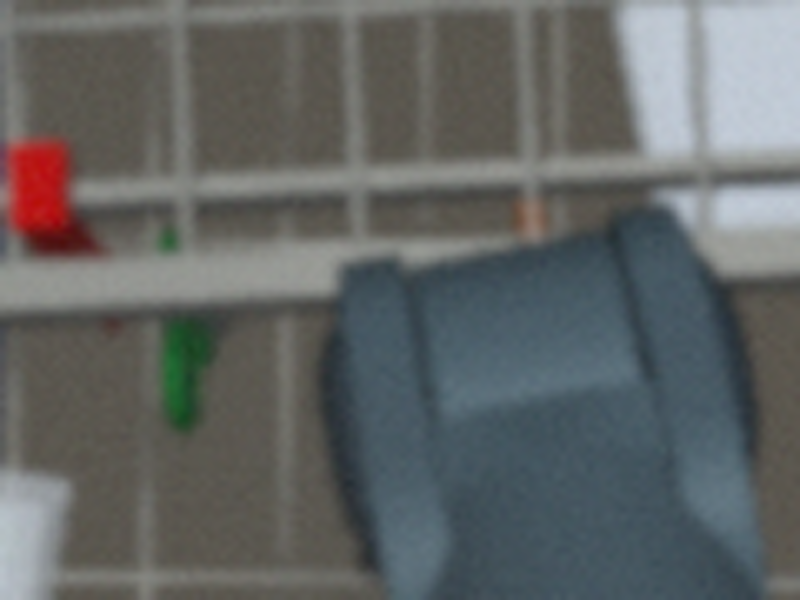

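Run:
```python
from h import *
import pickle
S,T=pickle.load(open('14.pkl','rb'));st=bot.observe();p0=np.array(st['tool_pos'])
g=p0-[0,0,.054];R=np.array(st['orientation']);dr=-R[:,0]
im=cv2.cvtColor(S['color'],cv2.COLOR_RGB2BGR)[172:262,184:304];im=cv2.resize(im,(800,600),interpolation=cv2.INTER_CUBIC)
f=lambda X:tuple(np.round((proj(S,X)-[184,172]+.5)/.15).astype(int).tolist())
th=np.linspace(0,2*np.pi,40)
for a,col in((36,(255,255,0)),(41,(255,0,255))):
    a=np.radians(a);ax=dr*np.cos(a)+np.array([0,0,np.sin(a)]);pe=-dr*np.sin(a)+np.array([0,0,np.cos(a)])
    for sg in(1,-1):
        cv2.polylines(im,[np.array([f(g+ax*(.106+.021*np.cos(q))+pe*(sg*.0165+.016*np.sin(q))) for q in th])],True,col,1)
O=np.array([.5763,.1205,.235]);hy=np.array([-.056,.998,0])
cv2.line(im,f(O),f(O-hy*.105),(255,255,255),1);cv2.circle(im,f(O-hy*.115+[0,0,.012]),4,(255,255,255),1)
cv2.circle(im,f(O-hy*.16),4,(0,255,255),1)
cv2.imwrite('pics/s14o.png',im)
```

```text
(no output)
```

View pics/s14o.png

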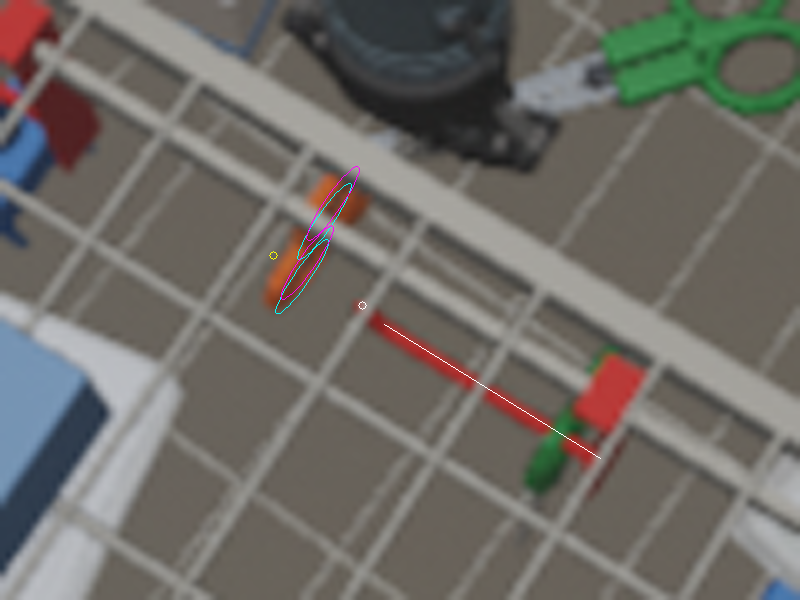

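Run:
```python
from h import *
import pickle
S,T=pickle.load(open('14.pkl','rb'));st=bot.observe();p0=np.array(st['tool_pos']);R=np.array(st['orientation'])
im=cv2.cvtColor(S['color'],cv2.COLOR_RGB2HSV)
m=cv2.inRange(im,(0,170,90),(3,255,255))|cv2.inRange(im,(172,170,90),(180,255,255))
pts=[]
for x in range(236,274):
    ys=[y for y in range(212,248) if m[y,x]]
    if ys: 
        w=im[ys,x,1].astype(float);pts.append((x,np.mean(ys)));
W=np.array([onz(S,p,.235) for p in pts])
for p,w in zip(pts,W): print(p,w[:2],end=' | ')
sel=(W[:,1]>.03)&(W[:,1]<.085);k=np.polyfit(W[sel,1],W[sel,0],1);print('\nfit x=',k, 'at .045',np.polyval(k,.045),'at .0065',np.polyval(k,.0065))
mo=cv2.inRange(im,(5,150,90),(14,255,255));mo[:195]=0;mo[222:]=0;mo[:,:220]=0;mo[:,242:]=0
ys,xs=np.nonzero(mo);print('orange bbox',xs.min(),xs.max(),ys.min(),ys.max())
# top: orange y
ti=cv2.cvtColor(T['color'],cv2.COLOR_RGB2HSV);mt=cv2.inRange(ti,(3,90,90),(16,255,255));mt[:115]=0;mt[135:]=0;mt[:,:235]=0;mt[:,265:]=0
ys,xs=np.nonzero(mt);print('top orange',xs.min(),xs.max(),ys.min(),ys.max())
for y in sorted(set(ys)): 
    c=xs[ys==y].mean();X=onz(T,(c,y),.27);print(y,X,(R.T@(X-p0)*1000)[:2])
```

```text
(240, np.float64(219.5)) [0.5825 0.0124] | (241, np.float64(220.5)) [0.5832 0.0163] | (242, np.float64(221.5)) [0.5839 0.0202] | (243, np.float64(221.5)) [0.5823 0.0225] | (244, np.float64(222.5)) [0.583  0.0264] | (245, np.float64(223.5)) [0.5837 0.0303] | (246, np.float64(223.5)) [0.5821 0.0325] | (247, np.float64(224.5)) [0.5828 0.0364] | (248, np.float64(225.0)) [0.5823 0.0395] | (249, np.float64(225.5)) [0.5818 0.0426] | (250, np.float64(226.5)) [0.5825 0.0464] | (251, np.float64(226.5)) [0.5809 0.0487] | (252, np.float64(227.5)) [0.5816 0.0525] | (253, np.float64(228.0)) [0.5812 0.0556] | (254, np.float64(228.5)) [0.5807 0.0587] | (257, np.float64(231.0)) [0.5817 0.0694] | (258, np.float64(231.5)) [0.5812 0.0724] | (259, np.float64(231.5)) [0.5796 0.0747] | (260, np.float64(232.5)) [0.5803 0.0785] | (261, np.float64(233.5)) [0.581  0.0823] | (262, np.float64(233.5)) [0.5794 0.0846] | (263, np.float64(234.5)) [0.5801 0.0884] | (264, np.float64(234.5)) [0.5785 0.0906] | (265, np.float64(235.5)) [0.5792 0.0944] | (269, np.float64(238.5)) [0.5797 0.108 ] | (270, np.float64(236.66666666666666)) [0.5739 0.1074] | (271, np.float64(235.6)) [0.5699 0.108 ] | (272, np.float64(235.6)) [0.5683 0.1102] | (273, np.float64(231.5)) [0.5574 0.106 ] | 
fit x= [-0.0513  0.5843] at .045 0.5820199860259888 at .0065 0.5839959478035359
orange bbox 224 238 198 217
top orange 246 247 124 126
124 [ 0.5973 -0.0175  0.27  ] [-106.3143    4.2732]
125 [ 0.595  -0.0187  0.27  ] [-104.0221    3.2819]
126 [ 0.5928 -0.0176  0.27  ] [-101.8425    4.4891]
```

Request:
{"name": "carry_out", "arguments": {"steps": [{"delta_pos": [-0.1,0.6,0.1],"turn": 0},{"delta_pos": [-0.1,1.2,0.2],"turn": 0},{"delta_pos": [-0.1,1.8,0.2],"turn": 0},{"delta_pos": [-0.1,2.3,0.2],"turn": 0},{"delta_pos": [-0.1,2.8,0.25],"turn": 0},{"delta_pos": [-0.1,3.2,0.5],"turn": 0},{"delta_pos": [-0.1,3.6,0.8],"turn": 0},{"delta_pos": [-0.1,4.0,1.1],"turn": 0},{"delta_pos": [-0.1,4.0,1.1],"turn": 0}]}}

```text
clock: 16.13
tool_pos: [0.4906, 0.014, 0.2371]
orientation: [[-0.998, -0.059, -0.002], [-0.059, 0.998, 0.001], [0.002, 0.001, -1.0]]
contact_force: [-0.3, 0.3, -1.9]
gripper_width: 0.035
```

Run:
```python
from h import *
import pickle
S=snap('side','s15')
go(.4915,-.029,.248,183.3)
pickle.dump(S,open('15.pkl','wb'))
d=S;n='s15';c=[244,217]
im=cv2.cvtColor(d['color'],cv2.COLOR_RGB2BGR)[c[1]-30:c[1]+30,c[0]-40:c[0]+40]
cv2.imwrite('pics/'+n+'c.png',cv2.resize(im,(800,600),interpolation=cv2.INTER_CUBIC))
```

```text
clk 16.18 pos [0.4908 0.0135 0.2373] ang -176.62 w 0.036 F [-0.3 -0.2 -1.6] q [ 37.  15. -48. 115.  13.  56.  76.]
  delta [ 0.18 -4.24 -1.07] turn 0.08027794888619155
```

View pics/s15c.png

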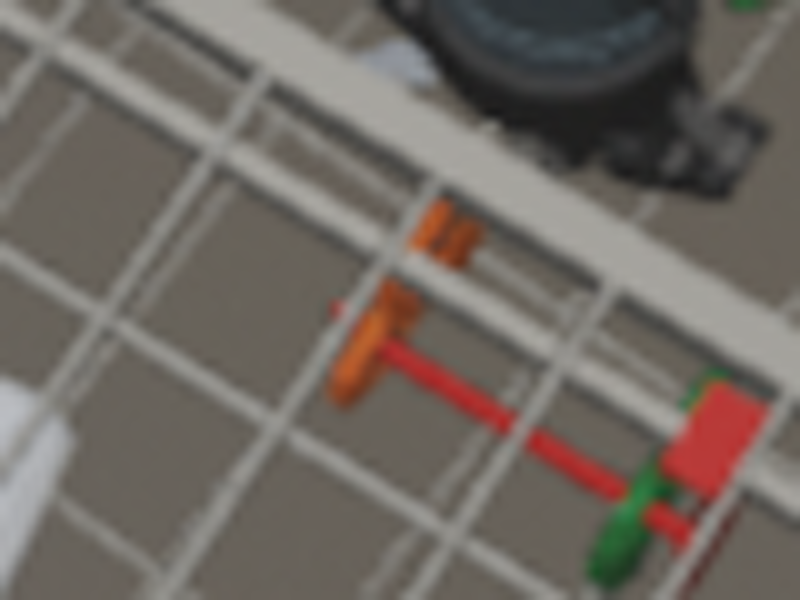

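Request:
{"name": "carry_out", "arguments": {"steps": [{"delta_pos": [0,0.5,0.1],"turn": 0},{"delta_pos": [0,1.1,0.1],"turn": 0},{"delta_pos": [0,1.7,0.1],"turn": 0},{"delta_pos": [0,2.3,0.1],"turn": 0},{"delta_pos": [0,2.8,0.1],"turn": 0},{"delta_pos": [0,3.0,0.1],"turn": 0},{"delta_pos": [0,3.0,0.1],"turn": 0}]}}

```text
clock: 16.77
tool_pos: [0.4894, 0.0439, 0.237]
orientation: [[-0.998, -0.06, 0.0], [-0.06, 0.998, 0.0], [-0.0, 0.0, -1.0]]
contact_force: [0.3, -0.4, -0.7]
gripper_width: 0.037
```

Run:
```python
from h import *
import pickle
S=snap('side','s16')
go(.4915,-.029,.248,183.3)
pickle.dump(S,open('16.pkl','wb'))
d=S;n='s16';c=[250,220]
im=cv2.cvtColor(d['color'],cv2.COLOR_RGB2BGR)[c[1]-30:c[1]+30,c[0]-40:c[0]+40]
cv2.imwrite('pics/'+n+'c.png',cv2.resize(im,(800,600),interpolation=cv2.INTER_CUBIC))
```

```text
clk 16.82 pos [0.4895 0.0433 0.237 ] ang -176.63 w 0.033 F [-0.4  0.3 -1.9] q [ 34.  15. -48. 115.  13.  56.  72.]
  delta [ 0.22 -7.23 -1.1 ] turn 0.068284492154703
```

View pics/s16c.png

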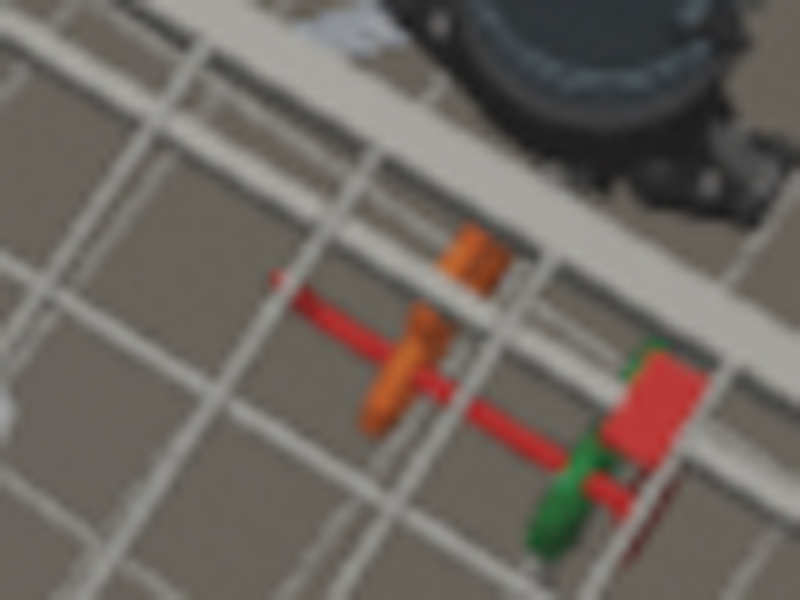

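Request:
{"name": "carry_out", "arguments": {"steps": [{"delta_pos": [-0.1,0,0.4],"turn": 0},{"delta_pos": [-0.2,0,0.8],"turn": 0},{"delta_pos": [-0.4,0,1.3],"turn": 0},{"delta_pos": [-0.6,0,1.8],"turn": 0},{"delta_pos": [-0.8,0,2.3],"turn": 0},{"delta_pos": [-1.0,0,2.8],"turn": 0},{"delta_pos": [-1.2,0,3.3],"turn": 0},{"delta_pos": [-1.3,0,3.8],"turn": 0},{"delta_pos": [-1.3,0,3.8],"turn": 0}], "grip_force": 25}}

```text
clock: 17.57
tool_pos: [0.5038, 0.0437, 0.1988]
orientation: [[-0.998, -0.058, 0.002], [-0.058, 0.998, 0.001], [-0.002, 0.001, -1.0]]
contact_force: [-0.1, 0.6, 4.6]
gripper_width: 0.032
```

Run:
```python
from h import *
import pickle
S=snap('side','s17');T=snap('top','t17')
go(.4915,-.029,.248,183.3)
for n,d,c in(('s17',S,[250,220]),('t17',T,[225,140])):
    im=cv2.cvtColor(d['color'],cv2.COLOR_RGB2BGR)[c[1]-30:c[1]+30,c[0]-40:c[0]+40]
    cv2.imwrite('pics/'+n+'c.png',cv2.resize(im,(800,600),interpolation=cv2.INTER_CUBIC))
```

```text
clk 17.67 pos [0.5032 0.0437 0.199 ] ang -176.69 w 0.035 F [0.1 0.2 3.6] q [ 31.  20. -46. 115.  18.  53.  69.]
  delta [ 1.58 -7.18 -4.9 ] turn 0.009243476511755944
```

View pics/s17c.png

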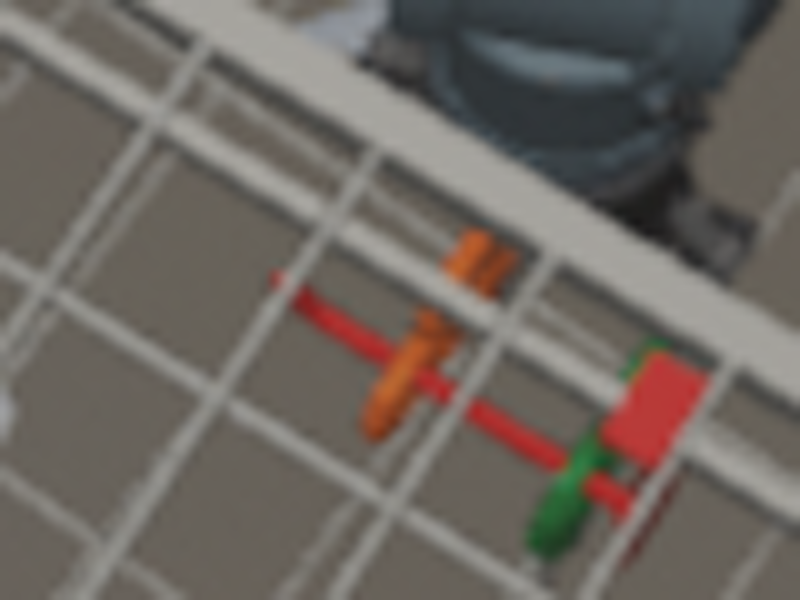

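View pics/t17c.png

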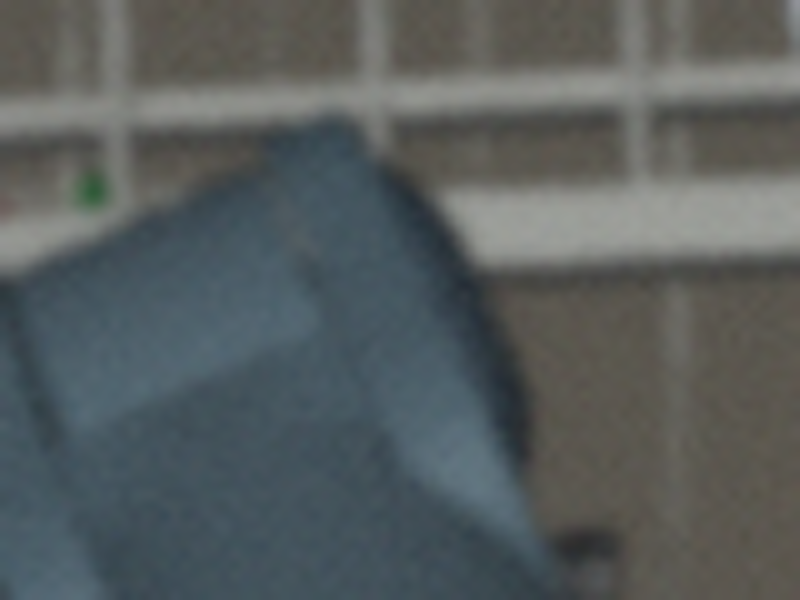

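Request:
{"name": "carry_out", "arguments": {"steps": [{"delta_pos": [0,0,0],"turn": 0},{"delta_pos": [0,0,0],"turn": 0},{"delta_pos": [0.5,0,0],"turn": 0},{"delta_pos": [2.5,0,0],"turn": 0},{"delta_pos": [5,0,0],"turn": 0},{"delta_pos": [8,0,0],"turn": 0},{"delta_pos": [10,0,0],"turn": 0},{"delta_pos": [10,0,0],"turn": 0}], "hand": 0.4}}

```text
clock: 18.33
tool_pos: [0.3963, 0.0369, 0.1968]
orientation: [[-0.998, -0.058, -0.008], [-0.058, 0.998, -0.004], [0.008, -0.004, -1.0]]
contact_force: [0.2, 0.1, -0.9]
gripper_width: 0.403
```

Run:
```python
from h import *
import pickle
S=snap('side','s18');T=snap('top','t18');W=snap('wrist','w18')
go(.4915,-.029,.248,183.3)
for n,d,c in(('s18',S,[250,220]),('t18',T,[225,140])):
    im=cv2.cvtColor(d['color'],cv2.COLOR_RGB2BGR)[c[1]-30:c[1]+30,c[0]-40:c[0]+40]
    cv2.imwrite('pics/'+n+'c.png',cv2.resize(im,(800,600),interpolation=cv2.INTER_CUBIC))
```

```text
clk 18.48 pos [0.4026 0.0376 0.1989] ang -176.69 w 0.399 F [ 0.2 -0.3  0.2] q [ 39.   7. -51. 127.   8.  48.  76.]
  delta [-8.49 -7.17 -4.9 ] turn 0.005432342973108462
```

View pics/s18c.png

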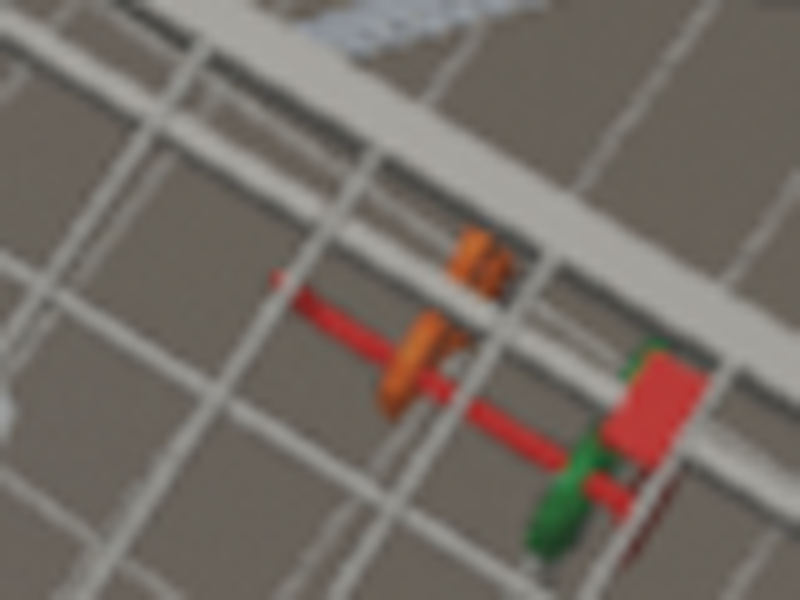

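View pics/t18c.png

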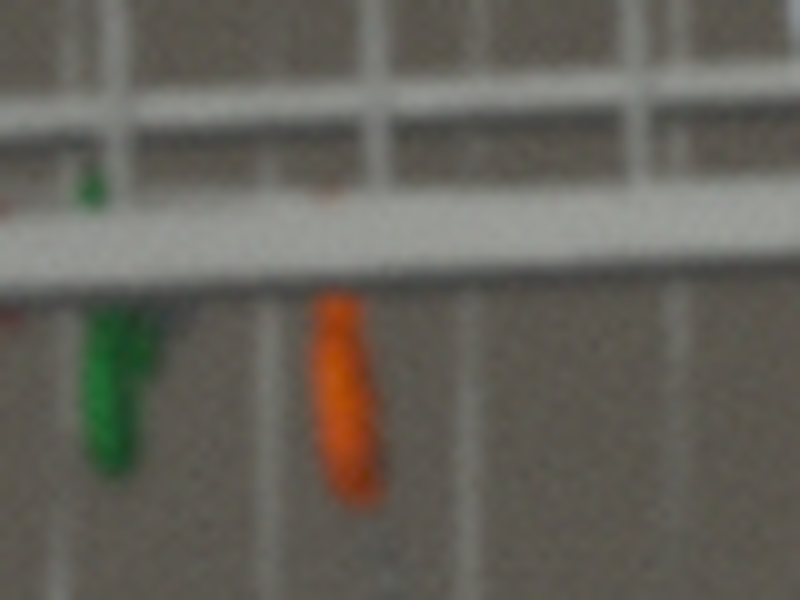

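View pics/w18.png

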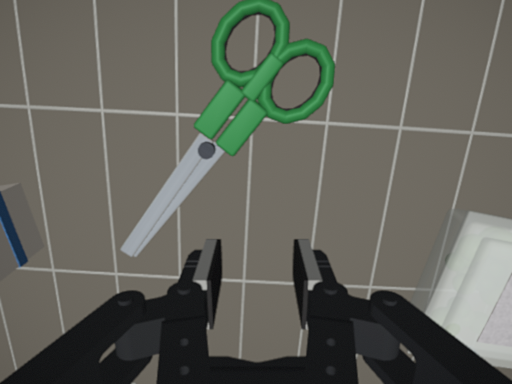

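Request:
{"name": "carry_out", "arguments": {"steps": [{"delta_pos": [0,0,0],"turn": 0},{"delta_pos": [0,0,0],"turn": 0},{"delta_pos": [0,0,0],"turn": 0},{"delta_pos": [0,0,0],"turn": 0},{"delta_pos": [0,0,0],"turn": 0},{"delta_pos": [0,0,0],"turn": 0},{"delta_pos": [0,0,0],"turn": 0},{"delta_pos": [0,0,0],"turn": 0},{"delta_pos": [0,0,0],"turn": 0},{"delta_pos": [0,0,0],"turn": 0},{"delta_pos": [0,0,0],"turn": 0},{"delta_pos": [0,0,0],"turn": 0}]}}

```text
clock: 19.48
tool_pos: [0.4026, 0.0378, 0.1989]
orientation: [[-0.998, -0.058, 0.0], [-0.058, 0.998, -0.0], [-0.0, -0.0, -1.0]]
contact_force: [-0.7, -0.8, 0.3]
gripper_width: 0.4
```

Request:
{"name": "carry_out", "arguments": {"steps": [{"delta_pos": [0,0,0],"turn": 0},{"delta_pos": [0,0,0],"turn": 0},{"delta_pos": [0,0,0],"turn": 0},{"delta_pos": [0,0,0],"turn": 0},{"delta_pos": [0,0,0],"turn": 0},{"delta_pos": [0,0,0],"turn": 0},{"delta_pos": [0,0,0],"turn": 0},{"delta_pos": [0,0,0],"turn": 0},{"delta_pos": [0,0,0],"turn": 0},{"delta_pos": [0,0,0],"turn": 0},{"delta_pos": [0,0,0],"turn": 0},{"delta_pos": [0,0,0],"turn": 0}]}}

```text
clock: 20.48
tool_pos: [0.4026, 0.0378, 0.1989]
orientation: [[-0.998, -0.058, -0.0], [-0.058, 0.998, 0.0], [0.0, 0.0, -1.0]]
contact_force: [0.5, 0.5, -0.4]
gripper_width: 0.403
```

Request:
{"name": "carry_out", "arguments": {"steps": [{"delta_pos": [0,0,0],"turn": 0},{"delta_pos": [0,0,0],"turn": 0},{"delta_pos": [0,0,0],"turn": 0},{"delta_pos": [0,0,0],"turn": 0},{"delta_pos": [0,0,0],"turn": 0},{"delta_pos": [0,0,0],"turn": 0},{"delta_pos": [0,0,0],"turn": 0},{"delta_pos": [0,0,0],"turn": 0},{"delta_pos": [0,0,0],"turn": 0},{"delta_pos": [0,0,0],"turn": 0},{"delta_pos": [0,0,0],"turn": 0},{"delta_pos": [0,0,0],"turn": 0}]}}

```text
clock: 21.48
tool_pos: [0.4026, 0.0378, 0.1989]
orientation: [[-0.998, -0.058, -0.0], [-0.058, 0.998, 0.0], [0.0, 0.0, -1.0]]
contact_force: [0.7, -0.3, -0.5]
gripper_width: 0.403
```

Request:
{"name": "carry_out", "arguments": {"steps": [{"delta_pos": [0,0,0],"turn": 0},{"delta_pos": [0,0,0],"turn": 0},{"delta_pos": [0,0,0],"turn": 0},{"delta_pos": [0,0,0],"turn": 0},{"delta_pos": [0,0,0],"turn": 0},{"delta_pos": [0,0,0],"turn": 0},{"delta_pos": [0,0,0],"turn": 0},{"delta_pos": [0,0,0],"turn": 0},{"delta_pos": [0,0,0],"turn": 0},{"delta_pos": [0,0,0],"turn": 0},{"delta_pos": [0,0,0],"turn": 0},{"delta_pos": [0,0,0],"turn": 0}]}}

```text
clock: 22.48
tool_pos: [0.4026, 0.0378, 0.1989]
orientation: [[-0.998, -0.058, -0.0], [-0.058, 0.998, 0.0], [0.0, 0.0, -1.0]]
contact_force: [-0.3, -0.4, -0.4]
gripper_width: 0.401
```

Request:
{"name": "carry_out", "arguments": {"steps": [{"delta_pos": [0,0,0],"turn": 0},{"delta_pos": [0,0,0],"turn": 0},{"delta_pos": [0,0,0],"turn": 0},{"delta_pos": [0,0,0],"turn": 0},{"delta_pos": [0,0,0],"turn": 0},{"delta_pos": [0,0,0],"turn": 0},{"delta_pos": [0,0,0],"turn": 0},{"delta_pos": [0,0,0],"turn": 0},{"delta_pos": [0,0,0],"turn": 0},{"delta_pos": [0,0,0],"turn": 0},{"delta_pos": [0,0,0],"turn": 0},{"delta_pos": [0,0,0],"turn": 0}]}}

```text
clock: 23.48
tool_pos: [0.4026, 0.0378, 0.1989]
orientation: [[-0.998, -0.058, -0.0], [-0.058, 0.998, 0.0], [0.0, 0.0, -1.0]]
contact_force: [-0.2, -0.3, 0.1]
gripper_width: 0.401
```

Request:
{"name": "carry_out", "arguments": {"steps": [{"delta_pos": [0,0,0],"turn": 0},{"delta_pos": [0,0,0],"turn": 0},{"delta_pos": [0,0,0],"turn": 0},{"delta_pos": [0,0,0],"turn": 0},{"delta_pos": [0,0,0],"turn": 0},{"delta_pos": [0,0,0],"turn": 0},{"delta_pos": [0,0,0],"turn": 0},{"delta_pos": [0,0,0],"turn": 0},{"delta_pos": [0,0,0],"turn": 0},{"delta_pos": [0,0,0],"turn": 0},{"delta_pos": [0,0,0],"turn": 0},{"delta_pos": [0,0,0],"turn": 0}]}}

```text
clock: 24.48
tool_pos: [0.4026, 0.0379, 0.1989]
orientation: [[-0.998, -0.058, 0.0], [-0.058, 0.998, 0.0], [-0.0, 0.0, -1.0]]
contact_force: [0.1, -0.4, -0.1]
gripper_width: 0.401
```

Run:
```python
from h import *
import time
P={}
for k in range(4):
    for n in('side','top'): P[n,k]=snap(n,f'{n}20_{k}' if k==0 else None)
for n,(r0,r1,c0,c1) in {'side':(195,245,225,290),'top':(110,180,180,290)}.items():
    a=[cv2.inRange(cv2.cvtColor(P[n,k]['color'],cv2.COLOR_RGB2HSV)[r0:r1,c0:c1],(4,140,80),(14,255,255)) for k in range(4)]
    for m in a: ys,xs=np.nonzero(m);print(n,len(xs),xs.mean()+c0,ys.mean()+r0,ys.min()+r0,ys.max()+r0)
go(.4,0,.3)
for n,c in(('side',[250,220]),('top',[225,140])):
    im=cv2.cvtColor(P[n,3]['color'],cv2.COLOR_RGB2BGR)[c[1]-30:c[1]+30,c[0]-40:c[0]+40]
    cv2.imwrite('pics/'+n+'21c.png',cv2.resize(im,(800,600),interpolation=cv2.INTER_CUBIC))
```

```text
side 97 253.05154639175257 228.45360824742266 215 238
side 100 252.45 229.25 216 240
side 101 253.5247524752475 227.56435643564356 214 238
side 94 255.11702127659575 225.04255319148936 213 238
top 83 218.86746987951807 141.09638554216866 124 153
top 85 218.88235294117646 142.6 125 154
top 91 219.1868131868132 146.24175824175825 127 156
top 97 219.36082474226805 148.2577319587629 140 158
clk 24.88 pos [0.4026 0.0378 0.1989] ang -176.69 w 0.4 F [ 0.  -0.5 -0. ] q [ 38.   7. -51. 127.   8.  48.  76.]
  delta [  0.48  -3.76 -10.11] turn None
```

View pics/side21c.png

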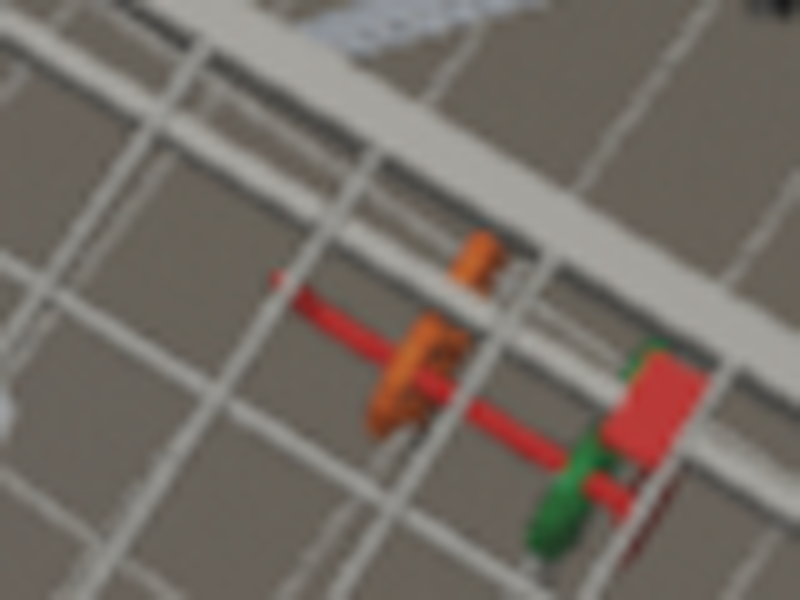

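View pics/top21c.png

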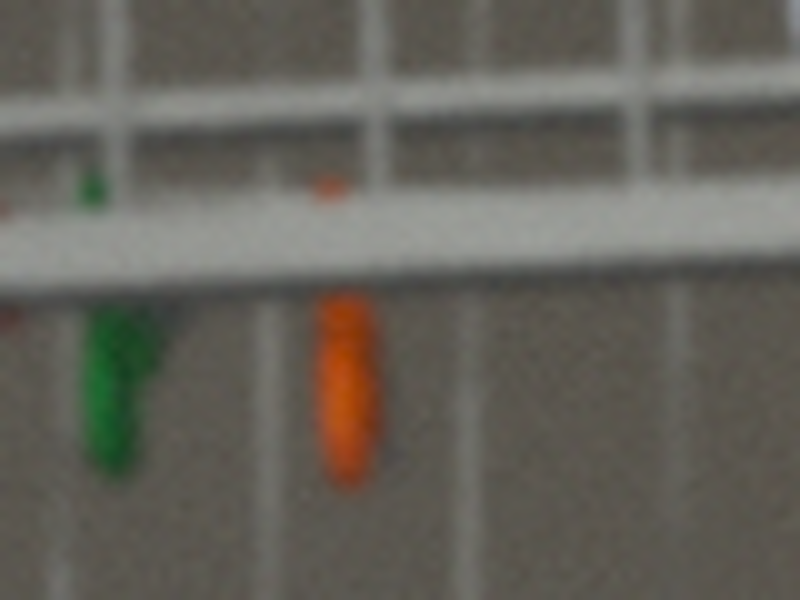

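View pics/side20_0.png

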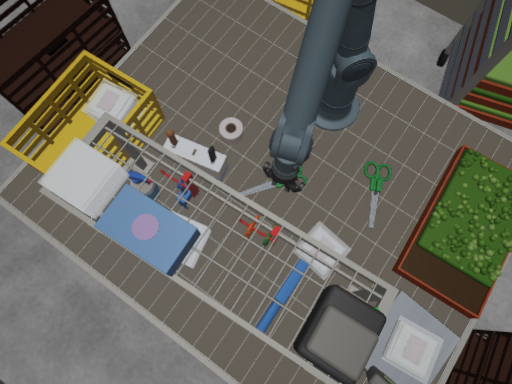

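Request:
{"name": "carry_out", "arguments": {"steps": [{"delta_pos": [0,0,0],"turn": 0},{"delta_pos": [0,0,0],"turn": 0},{"delta_pos": [0,0,0],"turn": 0},{"delta_pos": [0,0,0],"turn": 0},{"delta_pos": [0,0,0],"turn": 0},{"delta_pos": [0,0,0],"turn": 0},{"delta_pos": [0,0,0],"turn": 0},{"delta_pos": [0,0,0],"turn": 0},{"delta_pos": [0,0,0],"turn": 0},{"delta_pos": [0,0,0],"turn": 0},{"delta_pos": [0,0,0],"turn": 0},{"delta_pos": [0,0,0],"turn": 0}]}}

```text
clock: 25.88
tool_pos: [0.4026, 0.0378, 0.1989]
orientation: [[-0.998, -0.058, -0.0], [-0.058, 0.998, 0.0], [0.0, 0.0, -1.0]]
contact_force: [0.0, 0.0, -0.0]
gripper_width: 0.399
```

Request:
{"name": "carry_out", "arguments": {"steps": [{"delta_pos": [0,0,0],"turn": 0},{"delta_pos": [0,0,0],"turn": 0},{"delta_pos": [0,0,0],"turn": 0},{"delta_pos": [0,0,0],"turn": 0},{"delta_pos": [0,0,0],"turn": 0},{"delta_pos": [0,0,0],"turn": 0},{"delta_pos": [0,0,0],"turn": 0},{"delta_pos": [0,0,0],"turn": 0},{"delta_pos": [0,0,0],"turn": 0},{"delta_pos": [0,0,0],"turn": 0},{"delta_pos": [0,0,0],"turn": 0},{"delta_pos": [0,0,0],"turn": 0}]}}

```text
clock: 26.88
tool_pos: [0.4026, 0.0379, 0.1989]
orientation: [[-0.998, -0.058, 0.0], [-0.058, 0.998, 0.0], [-0.0, 0.0, -1.0]]
contact_force: [-0.5, -0.6, 1.3]
gripper_width: 0.4
```

Request:
{"name": "carry_out", "arguments": {"steps": [{"delta_pos": [0,0,0],"turn": 0},{"delta_pos": [0,0,0],"turn": 0},{"delta_pos": [0,0,0],"turn": 0},{"delta_pos": [0,0,0],"turn": 0},{"delta_pos": [0,0,0],"turn": 0},{"delta_pos": [0,0,0],"turn": 0},{"delta_pos": [0,0,0],"turn": 0},{"delta_pos": [0,0,0],"turn": 0},{"delta_pos": [0,0,0],"turn": 0},{"delta_pos": [0,0,0],"turn": 0},{"delta_pos": [0,0,0],"turn": 0},{"delta_pos": [0,0,0],"turn": 0}]}}

```text
clock: 27.88
tool_pos: [0.4026, 0.0378, 0.1989]
orientation: [[-0.998, -0.058, -0.0], [-0.058, 0.998, -0.0], [0.0, -0.0, -1.0]]
contact_force: [-0.5, -0.4, -0.6]
gripper_width: 0.4
```

Request:
{"name": "carry_out", "arguments": {"steps": [{"delta_pos": [0,0,0],"turn": 0},{"delta_pos": [0,0,0],"turn": 0},{"delta_pos": [0,0,0],"turn": 0},{"delta_pos": [0,0,0],"turn": 0},{"delta_pos": [0,0,0],"turn": 0},{"delta_pos": [0,0,0],"turn": 0},{"delta_pos": [0,0,0],"turn": 0},{"delta_pos": [0,0,0],"turn": 0},{"delta_pos": [0,0,0],"turn": 0},{"delta_pos": [0,0,0],"turn": 0},{"delta_pos": [0,0,0],"turn": 0},{"delta_pos": [0,0,0],"turn": 0}]}}

```text
clock: 28.88
tool_pos: [0.4026, 0.0378, 0.1989]
orientation: [[-0.998, -0.058, 0.0], [-0.058, 0.998, 0.0], [-0.0, 0.0, -1.0]]
contact_force: [-0.7, 0.4, -0.6]
gripper_width: 0.402
```

Request:
{"name": "carry_out", "arguments": {"steps": [{"delta_pos": [0,0,0],"turn": 0},{"delta_pos": [0,0,0],"turn": 0},{"delta_pos": [0,0,0],"turn": 0},{"delta_pos": [0,0,0],"turn": 0},{"delta_pos": [0,0,0],"turn": 0},{"delta_pos": [0,0,0],"turn": 0},{"delta_pos": [0,0,0],"turn": 0},{"delta_pos": [0,0,0],"turn": 0},{"delta_pos": [0,0,0],"turn": 0},{"delta_pos": [0,0,0],"turn": 0},{"delta_pos": [0,0,0],"turn": 0},{"delta_pos": [0,0,0],"turn": 0}]}}

```text
clock: 29.88
tool_pos: [0.4026, 0.0378, 0.1989]
orientation: [[-0.998, -0.058, 0.0], [-0.058, 0.998, 0.0], [-0.0, 0.0, -1.0]]
contact_force: [-0.4, 0.4, 1.3]
gripper_width: 0.403
```

Request:
{"name": "carry_out", "arguments": {"steps": [{"delta_pos": [0,0,0],"turn": 0},{"delta_pos": [0,0,0],"turn": 0},{"delta_pos": [0,0,0],"turn": 0},{"delta_pos": [0,0,0],"turn": 0},{"delta_pos": [0,0,0],"turn": 0},{"delta_pos": [0,0,0],"turn": 0},{"delta_pos": [0,0,0],"turn": 0},{"delta_pos": [0,0,0],"turn": 0},{"delta_pos": [0,0,0],"turn": 0},{"delta_pos": [0,0,0],"turn": 0},{"delta_pos": [0,0,0],"turn": 0},{"delta_pos": [0,0,0],"turn": 0}]}}

```text
clock: 30.88
tool_pos: [0.4026, 0.0378, 0.1989]
orientation: [[-0.998, -0.058, -0.0], [-0.058, 0.998, 0.0], [0.0, 0.0, -1.0]]
contact_force: [0.1, 0.7, 0.8]
gripper_width: 0.398
```

```bash
cat > chk.py <<'E'
from h import *
P=[snap('top') for k in range(14)]
for c,lo,hi in(('or',(4,140,80),(14,255,255)),('gr',(45,120,40),(80,255,255))):
    r=[]
    for p in P:
        m=cv2.inRange(cv2.cvtColor(p['color'],cv2.COLOR_RGB2HSV)[132:180,180:240],lo,hi);ys,xs=np.nonzero(m);r.append((round(xs.mean()+180,1),round(ys.mean()+132,1),int(ys.max()+132)))
    print(c,r)
go(.4,0,.3)
E
python3 chk.py
```

```text
or [(np.float64(219.5), np.float64(147.1), 156), (np.float64(219.4), np.float64(147.0), 156), (np.float64(219.4), np.float64(146.9), 155), (np.float64(219.4), np.float64(146.7), 155), (np.float64(219.4), np.float64(146.9), 155), (np.float64(219.4), np.float64(146.8), 155), (np.float64(219.4), np.float64(147.1), 156), (np.float64(219.3), np.float64(147.4), 156), (np.float64(219.5), np.float64(147.3), 156), (np.float64(219.4), np.float64(147.6), 157), (np.float64(219.4), np.float64(147.4), 156), (np.float64(219.4), np.float64(147.2), 156), (np.float64(219.5), np.float64(147.3), 156), (np.float64(219.5), np.float64(147.2), 156)]
gr [(np.float64(196.0), np.float64(148.0), 156), (np.float64(196.0), np.float64(148.0), 156), (np.float64(195.9), np.float64(148.0), 156), (np.float64(195.9), np.float64(147.9), 156), (np.float64(196.0), np.float64(148.0), 156), (np.float64(195.9), np.float64(148.1), 156), (np.float64(195.9), np.float64(147.9), 156), (np.float64(196.0), np.float64(148.0), 156), (np.float64(196.0), np.float64(148.0), 156), (np.float64(195.9), np.float64(148.1), 156), (np.float64(195.8), np.float64(148.1), 156), (np.float64(196.0), np.float64(148.0), 155), (np.float64(196.0), np.float64(147.9), 155), (np.float64(195.9), np.float64(148.1), 156)]
clk 31.58 pos [0.4026 0.0379 0.1989] ang -176.68 w 0.405 F [0.6 0.1 0.1] q [ 38.   7. -51. 127.   8.  48.  76.]
  delta [  0.48  -3.76 -10.11] turn None
```

Request:
{"name": "carry_out", "arguments": {"steps": [{"delta_pos": [0,0,0],"turn": 0},{"delta_pos": [0,0,0],"turn": 0},{"delta_pos": [0,0,0],"turn": 0},{"delta_pos": [0,0,0],"turn": 0},{"delta_pos": [0,0,0],"turn": 0},{"delta_pos": [0,0,0],"turn": 0},{"delta_pos": [0,0,0],"turn": 0},{"delta_pos": [0,0,0],"turn": 0},{"delta_pos": [0,0,0],"turn": 0},{"delta_pos": [0,0,0],"turn": 0},{"delta_pos": [0,0,0],"turn": 0},{"delta_pos": [0,0,0],"turn": 0}]}}

```text
clock: 32.58
tool_pos: [0.4026, 0.0378, 0.1989]
orientation: [[-0.998, -0.058, 0.0], [-0.058, 0.998, 0.0], [-0.0, 0.0, -1.0]]
contact_force: [0.1, -0.8, 0.3]
gripper_width: 0.4
```

Request:
{"name": "carry_out", "arguments": {"steps": [{"delta_pos": [0,0,0],"turn": 0},{"delta_pos": [0,0,0],"turn": 0},{"delta_pos": [0,0,0],"turn": 0},{"delta_pos": [0,0,0],"turn": 0},{"delta_pos": [0,0,0],"turn": 0},{"delta_pos": [0,0,0],"turn": 0},{"delta_pos": [0,0,0],"turn": 0},{"delta_pos": [0,0,0],"turn": 0},{"delta_pos": [0,0,0],"turn": 0},{"delta_pos": [0,0,0],"turn": 0},{"delta_pos": [0,0,0],"turn": 0},{"delta_pos": [0,0,0],"turn": 0}]}}

```text
clock: 33.58
tool_pos: [0.4026, 0.0378, 0.1989]
orientation: [[-0.998, -0.058, 0.0], [-0.058, 0.998, -0.0], [-0.0, -0.0, -1.0]]
contact_force: [0.1, -0.2, -0.4]
gripper_width: 0.4
```

Request:
{"name": "carry_out", "arguments": {"steps": [{"delta_pos": [0,0,0],"turn": 0},{"delta_pos": [0,0,0],"turn": 0},{"delta_pos": [0,0,0],"turn": 0},{"delta_pos": [0,0,0],"turn": 0},{"delta_pos": [0,0,0],"turn": 0},{"delta_pos": [0,0,0],"turn": 0},{"delta_pos": [0,0,0],"turn": 0},{"delta_pos": [0,0,0],"turn": 0},{"delta_pos": [0,0,0],"turn": 0},{"delta_pos": [0,0,0],"turn": 0},{"delta_pos": [0,0,0],"turn": 0},{"delta_pos": [0,0,0],"turn": 0}]}}

```text
clock: 34.58
tool_pos: [0.4026, 0.0378, 0.1989]
orientation: [[-0.998, -0.058, 0.0], [-0.058, 0.998, 0.0], [-0.0, 0.0, -1.0]]
contact_force: [0.5, 0.5, 0.1]
gripper_width: 0.404
```

```bash
python3 chk.py
python3 - <<'E'
from h import *
d=snap('side');im=cv2.cvtColor(d['color'],cv2.COLOR_RGB2BGR)[180:255,200:300]
cv2.imwrite('pics/s30c.png',cv2.resize(im,(800,600),interpolation=cv2.INTER_CUBIC))
E
```

```text
or [(np.float64(219.3), np.float64(147.4), 156), (np.float64(219.4), np.float64(147.2), 156), (np.float64(219.4), np.float64(147.1), 156), (np.float64(219.4), np.float64(147.1), 156), (np.float64(219.3), np.float64(147.2), 156), (np.float64(219.4), np.float64(147.2), 156), (np.float64(219.3), np.float64(147.1), 156), (np.float64(219.4), np.float64(147.1), 156), (np.float64(219.3), np.float64(147.2), 156), (np.float64(219.4), np.float64(147.1), 156), (np.float64(219.4), np.float64(147.2), 156), (np.float64(219.4), np.float64(147.2), 156), (np.float64(219.3), np.float64(147.2), 156), (np.float64(219.3), np.float64(147.1), 156)]
gr [(np.float64(196.0), np.float64(148.1), 156), (np.float64(196.0), np.float64(148.0), 156), (np.float64(196.0), np.float64(148.0), 156), (np.float64(196.0), np.float64(148.1), 156), (np.float64(196.0), np.float64(148.2), 156), (np.float64(195.9), np.float64(147.8), 156), (np.float64(195.9), np.float64(147.8), 155), (np.float64(196.0), np.float64(147.9), 156), (np.float64(196.0), np.float64(148.0), 156), (np.float64(196.0), np.float64(147.9), 156), (np.float64(195.9), np.float64(148.3), 156), (np.float64(195.9), np.float64(148.0), 156), (np.float64(196.0), np.float64(148.1), 156), (np.float64(195.9), np.float64(148.1), 156)]
clk 35.28 pos [0.4026 0.0379 0.1989] ang -176.68 w 0.404 F [ 0.6 -0.2 -0. ] q [ 38.   7. -51. 127.   8.  48.  76.]
  delta [  0.48  -3.76 -10.11] turn None
```

View pics/s30c.png

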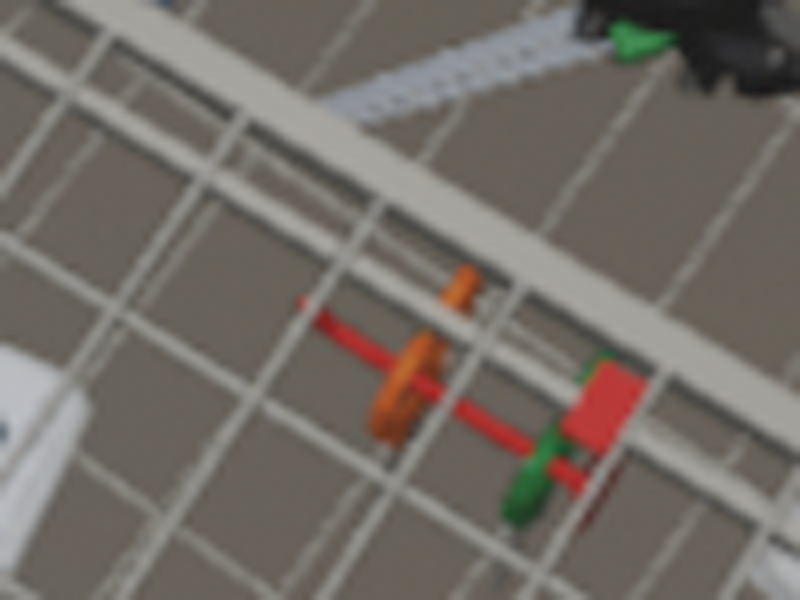

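Both pairs hang still on the peg, and the hand is clear of them.

```bash
python3 -c "
from station import bot
print(bot.close_job())"
```

```text
the job is handed in; nothing more can be done
None
```

The orange scissors hang by one finger loop on the red peg, about 70 mm from the strap. The green pair still hangs where it was. I handed the job in at about 35 s of the 58 s allowed.

**How it was done:** The hand only points down and would not fit under the shelf, so the scissors could not go on upright.
1. I drew them out of the block and tilted them in the grip against its edge.
2. I set them on edge on the bench and took them again by the blades. I then pushed the loops up against the block's top to about 40°.
3. I passed the lower loop over the peg's upturned tip, swung the blades down and let go.

**Last checks:**
- **Settling:** The orange pair swung longer than the 2 to 5 s expected and was still moving 6.5 s after release. In the last 14 top-camera pictures, over 0.7 s, neither pair moved beyond pixel noise.
- **On the peg:** The side view shows the peg running through the loops of both pairs.
- **Hand clear:** It stood well back, and its force reading was at noise level.
- **Bystanders:** The knife, palette knife, scoop, boxes and roll looked unmoved in a full side view at about 25 s. I did not measure them.

**One disagreement:** Before the loop went on, the side view put it about 3 to 5 mm from where my grip estimate said. I corrected part of this. The loop then passed over the tip with no rise in force.

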